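# Spin three turbo cores, set aside the one whose bearing drags

## Robot

A 6-joint arm with a two-finger parallel gripper is mounted at the origin on a cart in front of the work surface, level with it; the furniture and walls round the work are solid. World frame = base frame: x ahead of the robot, y to its left, z up, the work surface at z = 0. Lengths are in m, angles in rad, forces in N, time in s.
With the tool pointing down it reaches from about 0.375 to 0.9 m from the base axis. Payload 3.1 kg.
Tool frame: the origin (TCP) lies between the finger pads; the fingertips stand manip.finger_overhang ahead of it and the grasp point (between the pads) lies 5 mm behind it (manip.finger_overhang is the distance from the TCP to the fingertips, in m); z points along the fingers, y is the line along which they close (so a half turn about z gives the same grasp; the last joint's range is limited). The gripper opens to 85 mm and grips with 20 to 120 N. Pads are 22 mm wide; open, the fingers measure 114 mm over their backs; the gripper's body (76 mm by 85 mm) begins 54 mm behind the grasp point. The pads swing forward as they close: fully open they stand 13 mm farther back than shut.
Start: joints at [-1.438, 0.527, 1.433, -0, 1.181, -0.178], TCP at [0.192, -0.595, 0.245] pointing down, gripper open.
Joint ranges: [-3.08, 3.08], [-0.75, 2.2], [0.22, 2.44], [-1.43, 4.57], [0, 2.65], [-2.85, 2.85]. Speed limits (rad/s): [2.79, 2.79, 3.14, 3.14, 3.14, 3.14].

## Interface

Orientations are given as a unit quaternion [x, y, z, w].
In Python, from station import manip gives the robot as it stands.
- The arm moves only by the tool drive_tool, never from a script. Its argument "plan" is a list of rows, each a list of 7 numbers: the shift along the tool's x, y, z in m, then the turn, a rotation vector about the tool's x, y, z in degrees, then the opening, from -1 (shut) to 1 (fully open). In form: [[x, y, z, wx, wy, wz, gripper], ...]. A call has 1 to 10 rows; each row shifts and turns the commanded pose from where the row before left it, along the tool's axes as they then stand; what a row does not reach is not made up. A row lasts 1/10 s, in which the tool goes at most 50 mm and 8.59 degrees, less where a joint would pass 70% of its speed; a pose out of reach is approached as far as the arm can. A call is refused whole if a number of a shift passes 0.05 or a number of a turn 8.59, either way. A call with a gripper value outside its range is refused whole. The fingers move at their own pace and stop on an object; "newtons" is the grip in N (left out, the last holds). Time passes only in rows, so rows that do not move let the fingers close. It gives the time, the measured TCP pose, the force, the opening and the grip force at its end, in the units of the state.
- manip.sense(): the state, without advancing time (a new reading comes with each control period).
- manip.snapshot(name): name is "scene" or "top" or "wrist"; returns a dict with "image" (384x512x3 uint8, red, green, blue), "z_map" (384x512 float32, m along the optical axis (not along the pixel's ray), 0 where there is no reading), "fov_y" (degrees; the focal length in pixels is half the picture's height over the tangent of half this angle, whatever the lens; pixels are square), "cx", "cy" (the principal point, pixels), "k1" (the pictures are not rectified: a ray, as slopes to the right and down, at radius r is drawn at 1 + k1 r^2 times it, then the intrinsics apply), "extrinsics" (4x4, takes a point from camera to world coordinates); the wrist camera has in their place "mount" (4x4, takes a point from camera to tool coordinates, whose origin is the TCP and whose axes are the flange's). Camera axes: x right, y up, looking along -z (the intrinsics and any distortion apply to the point x, -y, -z); pixel columns grow to the right and rows downward; lengths in m; the calibration is good to about 2 mm. A picture is of the moment at which its call begins: read the wrist's pose just before it.
- manip.sign_off(): hands the job in; it is judged then, once.
The state is a dict: "t": time; "q": joint angles; "qd": joint speeds; "tau": joint torques, N m; "tcp_pos": TCP position; "tool_rot": TCP orientation; "force": force on the tool from outside, world axes, zero at the start; "ft_torque": the same for the moment, N m; "finger_gap": opening from 0.0 (shut) to 1.0 (fully open); "gripper_force": force on a finger pad.
Only numpy, scipy, OpenCV 4.12 (cv2) and the standard library are available. Lean on these libraries where they do the work, as an engineer would, in place of code of your own. Each camera call takes 0.05 s, during which the arm holds its last target. There are 200 camera calls.

## Task

Three turbo cores stand in tilted cradles, and the bearing of one of them drags: turn the compressor wheel of each core by about a quarter turn (at least a sixth), leave it turned, and feel which one is stiff, trying all three before any core leaves its cradle. Then slide the dragging core up its slope against the sprung keeper until its foot is clear of the hook, lift it out, and stand it upright on its foot inside the empty aluminium tray. Leave the two free-running cores seated in their cradles and do not disturb the two shaft wheels standing nearby.

Things in the scene. Friction and masses are not known exactly. Their poses are not given: they have to be found in the camera images.
- core_a: turbo core, loose, 0.31 kg: cast housing on a square foot 56 x 56 x 8 mm, bladed wheel (69 mm across) on top, hex nut on the shaft end. Origin: centre of the foot's underside; z = shaft axis, foot to nut; x = up the cradle's slope. Along z (mm): foot 0-8, neck (radius 18) 8-20, housing (radius 33) 20-41, wheel 44-72, tab 72-76, nut 76-98. The three cores look alike; one drags
- rotor_a (a joint): angle of wheel, tab and nut of core_a, which turn together about the core's z (rad, counter-clockwise seen from the nut; no stop near). At 0 the tab points along the core's x and two of the nut's six flats face +x and -x. A dragging bearing takes about 0.35 N m to turn and stops at once when let go; a good one takes under 0.004 N m and coasts a little when flicked
- tab_a (a point): outer end of the tab on core_a's rotor, 28 mm from the shaft axis, on the tab's upper face 76 mm above the foot's underside; the tab is 8 mm wide, 4 mm thick, and its flat sides can be pushed
- nut_a (a point): centre of the top face of core_a's hex nut, on the shaft axis; the nut is 22 mm tall, 17 mm across flats, clear of the tab below it, and can be gripped to turn the wheel or to lift the core
- stand_a: fixed cradle of core_a: base 120 x 90 mm, plate sloping up 30 degrees toward its +x, so the core leans 30 degrees toward its -x (roughly to the robot). Origin: centre of its underside; the foot sits at (0, 0, 42 mm) between side rails 7 mm high (1.4 mm play), tucked 7 mm under a hook (lip 12 to 18 mm above the plate) at the low end. Slid 8 to 14 mm up the slope, the core can rise along its axis
- keeper_a (a joint): travel of the sprung keeper of stand_a, a steel block 34 mm wide that slides up the slope: 0 at rest, just touching the foot's high edge, up to 0.017 m when pressed by the foot; light spring, 0.3 N at rest, 0.9 N at 12 mm
- core_b: turbo core, loose, 0.31 kg: cast housing on a square foot 56 x 56 x 8 mm, bladed wheel (69 mm across) on top, hex nut on the shaft end. Origin: centre of the foot's underside; z = shaft axis, foot to nut; x = up the cradle's slope. Along z (mm): foot 0-8, neck (radius 18) 8-20, housing (radius 33) 20-41, wheel 44-72, tab 72-76, nut 76-98. The three cores look alike; one drags
- rotor_b (a joint): angle of wheel, tab and nut of core_b, which turn together about the core's z (rad, counter-clockwise seen from the nut; no stop near). At 0 the tab points along the core's x and two of the nut's six flats face +x and -x. A dragging bearing takes about 0.35 N m to turn and stops at once when let go; a good one takes under 0.004 N m and coasts a little when flicked
- tab_b (a point): outer end of the tab on core_b's rotor, 28 mm from the shaft axis, on the tab's upper face 76 mm above the foot's underside; the tab is 8 mm wide, 4 mm thick, and its flat sides can be pushed
- nut_b (a point): centre of the top face of core_b's hex nut, on the shaft axis; the nut is 22 mm tall, 17 mm across flats, clear of the tab below it, and can be gripped to turn the wheel or to lift the core
- stand_b: fixed cradle of core_b: base 120 x 90 mm, plate sloping up 30 degrees toward its +x, so the core leans 30 degrees toward its -x (roughly to the robot). Origin: centre of its underside; the foot sits at (0, 0, 42 mm) between side rails 7 mm high (1.4 mm play), tucked 7 mm under a hook (lip 12 to 18 mm above the plate) at the low end. Slid 8 to 14 mm up the slope, the core can rise along its axis
- keeper_b (a joint): travel of the sprung keeper of stand_b, a steel block 34 mm wide that slides up the slope: 0 at rest, just touching the foot's high edge, up to 0.017 m when pressed by the foot; light spring, 0.3 N at rest, 0.9 N at 12 mm
- core_c: turbo core, loose, 0.31 kg: cast housing on a square foot 56 x 56 x 8 mm, bladed wheel (69 mm across) on top, hex nut on the shaft end. Origin: centre of the foot's underside; z = shaft axis, foot to nut; x = up the cradle's slope. Along z (mm): foot 0-8, neck (radius 18) 8-20, housing (radius 33) 20-41, wheel 44-72, tab 72-76, nut 76-98. The three cores look alike; one drags
- rotor_c (a joint): angle of wheel, tab and nut of core_c, which turn together about the core's z (rad, counter-clockwise seen from the nut; no stop near). At 0 the tab points along the core's x and two of the nut's six flats face +x and -x. A dragging bearing takes about 0.35 N m to turn and stops at once when let go; a good one takes under 0.004 N m and coasts a little when flicked
- tab_c (a point): outer end of the tab on core_c's rotor, 28 mm from the shaft axis, on the tab's upper face 76 mm above the foot's underside; the tab is 8 mm wide, 4 mm thick, and its flat sides can be pushed
- nut_c (a point): centre of the top face of core_c's hex nut, on the shaft axis; the nut is 22 mm tall, 17 mm across flats, clear of the tab below it, and can be gripped to turn the wheel or to lift the core
- stand_c: fixed cradle of core_c: base 120 x 90 mm, plate sloping up 30 degrees toward its +x, so the core leans 30 degrees toward its -x (roughly to the robot). Origin: centre of its underside; the foot sits at (0, 0, 42 mm) between side rails 7 mm high (1.4 mm play), tucked 7 mm under a hook (lip 12 to 18 mm above the plate) at the low end. Slid 8 to 14 mm up the slope, the core can rise along its axis
- keeper_c (a joint): travel of the sprung keeper of stand_c, a steel block 34 mm wide that slides up the slope: 0 at rest, just touching the foot's high edge, up to 0.017 m when pressed by the foot; light spring, 0.3 N at rest, 0.9 N at 12 mm
- tray: fixed empty aluminium tray, outside 125 x 125 x 18 mm, walls and floor 4 mm. Origin: centre of its underside; axes along its sides
- shaft_1: bystander: loose turbine wheel with shaft, 60 mm across and 157 mm tall, standing on its small nose with the shaft (16 mm) pointing up; it tips easily. Origin: centre of its underside; z up
- shaft_2: bystander: loose turbine wheel with shaft, 60 mm across and 157 mm tall, standing on its small nose with the shaft (16 mm) pointing up; it tips easily. Origin: centre of its underside; z up

How it is judged:
By the outcome, as a careful person would: the job done as asked, in the order asked, and still so for the second after the job is handed in, with the robot touching nothing.
It also fails if it takes over 72 s, if anything falls off the work surface, if the arm or the gripper's body presses on something with over 40 N, if the wrist force passes 120 N, or if a joint passes its speed limit or range.

## Working session

There is one attempt and no reset: what is moved stays moved. The work goes in short steps, Python scripts to look and compute and a tool call to move; the robot and the scene stay as the last step left them, time stands still between calls to the robot, and variables do not carry over. Pictures are saved under pics/ and viewed, at most 10 in all, crops included, and the job is handed in when it is done.

Besides the shell and the picture viewer there is one more tool, called after "Emit:" as name([rows], argument=value, ...), one row to a line, values as JSON. drive_tool: Moves the arm, as the interface text tells. Its arguments: {"type":"object","properties":{"plan":{"type":"array"},"newtons":{"type":"number"}},"required":["plan"]}

```bash
ls; mkdir -p pics; cat > h.py <<'E'
import numpy as np, cv2
from station import manip
from scipy.spatial.transform import Rotation as R
def snap(n):
    s=manip.sense(); d=manip.snapshot(n)
    if n=="wrist":
        T=np.eye(4);T[:3,:3]=R.from_quat(s["tool_rot"]).as_matrix();T[:3,3]=s["tcp_pos"]
        d["E"]=T@np.array(d["mount"])
    else: d["E"]=np.array(d["extrinsics"])
    return d
def ray(d,u,v):
    h=d["image"].shape[0]; f=h/2/np.tan(np.radians(d["fov_y"])/2)
    a=np.array([(u-d["cx"])/f,(v-d["cy"])/f]); b=a.copy()
    for _ in range(30): b=a/(1+d["k1"]*(b@b))
    return d["E"][:3,:3]@np.array([b[0],-b[1],-1.]),d["E"][:3,3]
def px(d,u,v,z=None):
    r,o=ray(d,u,v)
    if z is None: z_=d["z_map"][int(round(v)),int(round(u))]; return o+r*z_
    return o+r*(z-o[2])/r[2]
def proj(d,P):
    c=np.linalg.inv(d["E"])@np.append(P,1); s=np.array([c[0],-c[1]])/-c[2]
    f=d["image"].shape[0]/2/np.tan(np.radians(d["fov_y"])/2)
    return s*(1+d["k1"]*(s@s))*f+[d["cx"],d["cy"]]
def cloud(d):
    h,w=d["z_map"].shape;f=h/2/np.tan(np.radians(d["fov_y"])/2)
    v,u=np.mgrid[:h,:w];a=np.stack([(u-d["cx"])/f,(v-d["cy"])/f],-1);b=a.copy()
    for _ in range(30): b=a/(1+d["k1"]*(b**2).sum(-1,keepdims=True))
    z=d["z_map"];p=np.stack([b[...,0]*z,-b[...,1]*z,-z],-1)
    P=p@d["E"][:3,:3].T+d["E"][:3,3];P[z==0]=np.nan;return P
def save(im,n,crop=None,k=1):
    if crop: x0,y0,x1,y1=crop; im=im[y0:y1,x0:x1]
    cv2.imwrite("pics/"+n,cv2.resize(im,None,fx=k,fy=k,interpolation=cv2.INTER_CUBIC)[...,::-1])
E
python3 - <<'E'
from h import *
import pickle
a=snap("top");b=snap("scene")
pickle.dump((a,b),open("s.pkl","wb"))
for d in(a,b):print(d["E"].round(3),d["fov_y"],d["k1"],d["cx"],d["cy"],(d["z_map"]>0).mean())
print(manip.finger_overhang,manip.sense())
save(a["image"],"top.png",k=1.5);save(b["image"],"scene.png",k=1.5)
E
```

```text
pics
[[ 2.500e-02  9.910e-01 -1.340e-01  3.990e-01]
 [-1.000e+00  2.600e-02  1.000e-03  0.000e+00]
 [ 5.000e-03  1.340e-01  9.910e-01  1.442e+00]
 [ 0.000e+00  0.000e+00  0.000e+00  1.000e+00]] 44.97630860349156 -0.018010322932294043 262.48253043964223 187.12423090852826 0.995941162109375
[[-0.8    0.358 -0.481  0.099]
 [-0.6   -0.489  0.633  0.642]
 [-0.008  0.795  0.606  0.725]
 [ 0.     0.     0.     1.   ]] 57.781610425249575 0.018632283600683745 255.437156589039 184.18471274019925 0.9961649576822916
0.014 {'t': 0.1, 'q': array([-1.43751356e+00,  5.28412280e-01,  1.43374385e+00,  1.28404497e-05,
        1.18139328e+00, -1.78509120e-01]), 'qd': array([-0.00068085, -0.00227851, -0.00215022, -0.00026474, -0.00138429,
        0.00171213]), 'tau': array([-1.48718536e-04, -4.43305278e+01, -1.78586519e+01, -1.99237620e-04,
        3.89293258e-03, -1.01039748e-05]), 'tcp_pos': array([ 0.19167296, -0.59425496,  0.24441707]), 'tool_rot': array([ 9.87872725e-01,  1.55262752e-01,  2.80579623e-05, -9.77990942e-04]), 'force': array([-1.03661864, -0.41794642,  0.72572382]), 'ft_torque': array([0.05061744, 0.01284595, 0.00153149]), 'gripper_force': 0.0, 'finger_gap': 1.000852551446155}
```

View pics/top.png

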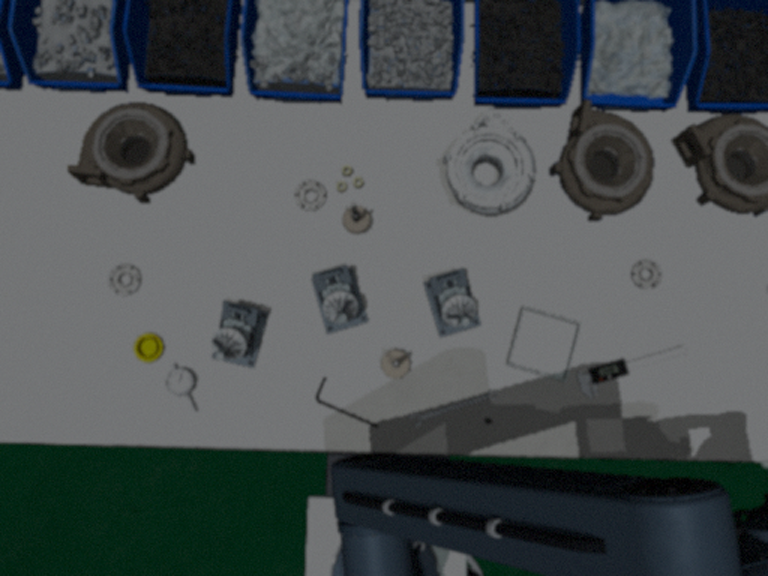

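View pics/scene.png

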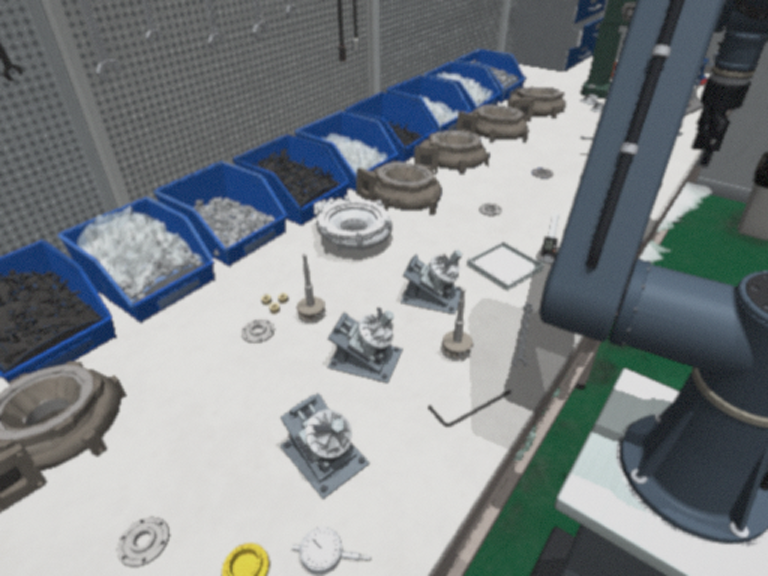

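The top view (1.5x pixels) shows cores in cradles at about (235,340), (342,300) and (457,305), the tray at (543,341), and shaft wheels at (357,217) and (396,361). The scene view shows the same parts, with the core axes leaning toward the robot.

```bash
python3 - <<'E'
from h import *
import pickle
a,b=pickle.load(open("s.pkl","rb"))
P=cloud(a)
for n,(u,v) in dict(L=(235,335),M=(342,298),R=(455,302),T=(543,341),s1=(357,217),s2=(396,361)).items():
    u/=1.5;v/=1.5;r=34
    Q=P[int(v-r):int(v+r),int(u-r):int(u+r)].reshape(-1,3);
    print(n,"center px",px(a,u,v).round(3))
    m=(Q[:,2]>.006); q=Q[m]
    if n in "LMR":
        lo=q[np.linalg.norm(q[:,:2]-np.median(q[:,:2],0),axis=1)<.085]
        c,wh,an=cv2.minAreaRect((lo[:,:2]*1000).astype(np.float32));print(c,wh,an,"zmax",np.nanmax(lo[:,2]), lo[np.nanargmax(lo[:,2])])
    elif n!="T":
        k=np.linalg.norm(q[:,:2]-np.median(q[:,:2],0),axis=1)<.05;print(len(q[k]),q[k].mean(0),q[k].max(0),q[k][np.nanargmax(q[k][:,2])])
    else:
        c,wh,an=cv2.minAreaRect((Q[Q[:,2]>.008][:,:2]*1000).astype(np.float32));print(c,wh,an)
print(manip.snapshot("wrist")["mount"])
im=np.hstack([a["image"][190:250,135:185],a["image"][170:230,200:250],a["image"][170:230,275:325]])
save(cv2.convertScaleAbs(im,alpha=1.8),"crop.png",k=5)
E
```

```text
L center px [0.468 0.302 0.096]
(466.2795715332031, 298.96331787109375) (153.89541625976562, 161.63275146484375) 86.71920013427734 zmax 0.13461861046818946 [0.42936433 0.32448404 0.13461861]
M center px [0.545 0.098 0.099]
(551.3414916992188, 109.93989562988281) (158.15528869628906, 158.26641845703125) 75.98490905761719 zmax 0.137920292483664 [0.51099583 0.09413266 0.13792029]
R center px [ 0.542 -0.121  0.104]
(549.4307250976562, -116.38958740234375) (152.4140625, 157.28012084960938) 87.47311401367188 zmax 0.13441649773994802 [ 0.50573063 -0.13189863  0.1344165 ]
T center px [ 0.476 -0.313  0.005]
(478.7554931640625, -307.0294189453125) (202.49314880371094, 207.85296630859375) 2.18361759185791
s1 center px [0.711 0.075 0.074]
311 [0.71526052 0.08082103 0.04073048] [0.7775312  0.13714945 0.16336506] [0.71598571 0.07698558 0.16336506]
s2 center px [ 0.424 -0.009  0.159]
322 [ 0.42395761 -0.00743796  0.0347456 ] [0.48459519 0.03941361 0.1612229 ] [ 0.42071067 -0.00667797  0.1612229 ]
[[-2.99517568e-04  9.46976905e-01  3.21301498e-01  8.25458611e-02]
 [ 9.99999764e-01  4.82319841e-04 -4.89348024e-04  5.69906613e-04]
 [-6.18371364e-04  3.21301275e-01 -9.46976826e-01 -1.30007046e-01]
 [ 0.00000000e+00  0.00000000e+00  0.00000000e+00  1.00000000e+00]]
```

View pics/crop.png

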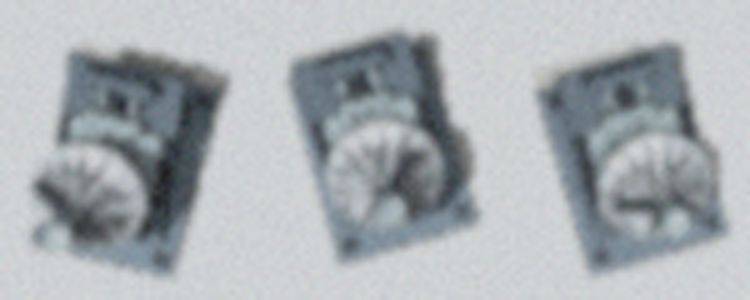

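The enlarged crop shows each wheel with its pale tab: left core's tab at (55,238) pointing lower left, middle's at (390,210) pointing down, right's at (680,215) pointing lower right. The cradle edges give yaws of about -10, +16 and +17 degrees. Next I compute the pose for a close look at the right core.

```bash
cat >> h.py <<'E'
def toolR(yaw,spin=0,tilt=30):
    t=np.radians(tilt);u=np.array([np.cos(np.radians(yaw)),np.sin(np.radians(yaw)),0]);k=np.array([0,0,1.])
    z=np.sin(t)*u-np.cos(t)*k;x=np.cos(t)*u+np.sin(t)*k
    M=np.stack([x,np.cross(z,x),z],1); return M@R.from_euler('z',spin,degrees=True).as_matrix()
def go(p,M,n,pose=None):
    s=manip.sense(); p0,M0=pose or (s["tcp_pos"],R.from_quat(s["tool_rot"]).as_matrix())
    w=(R.from_matrix(M0.T@M)).as_rotvec(degrees=True)/n
    dp=(p-p0)/n;Mi=M0
    for i in range(n):
        d=Mi.T@dp; print([*[round(float(x),4) for x in d],*[round(float(x),1) for x in w]]); Mi=Mi@R.from_rotvec(w,degrees=True).as_matrix()
E
python3 - <<'E'
from h import *
import pickle
a,b=pickle.load(open("s.pkl","rb"))
off=dict(L=(135,190,0),M=(200,170,50),R=(275,170,100))
base=dict(L=[(72,50),(222,78),(172,270),(22,240)],M=[(293,65),(402,32),(478,215),(343,262)],R=[(537,90),(675,45),(726,232),(595,270)])
for n in "LMR":
    ox,oy,k=off[n]
    q=np.array([px(a,x/5-k+ox,y/5+oy,z)[:2] for (x,y),z in zip(base[n],(0.005,)*4)]);print(n,q.round(3).tolist(),q.mean(0).round(3))
M=toolR(17); cz=-M[:,2]; nut=np.array([.506,-.132,.128])
go(nut+cz*.10,M,12)
E
```

```text
L [[0.544, 0.349], [0.529, 0.255], [0.41, 0.28], [0.426, 0.374]] [0.477 0.315]
M [[0.602, 0.167], [0.625, 0.1], [0.511, 0.049], [0.48, 0.131]] [0.555 0.112]
R [[0.593, -0.064], [0.623, -0.15], [0.507, -0.183], [0.481, -0.102]] [ 0.551 -0.125]
[0.0326, -0.0287, 0.0026, -0.0, 2.5, 0.1]
[0.0324, -0.0287, 0.004, -0.0, 2.5, 0.1]
[0.0322, -0.0288, 0.0054, -0.0, 2.5, 0.1]
[0.0319, -0.0288, 0.0067, -0.0, 2.5, 0.1]
[0.0315, -0.0289, 0.0081, -0.0, 2.5, 0.1]
[0.0311, -0.0289, 0.0095, -0.0, 2.5, 0.1]
[0.0306, -0.0289, 0.0108, -0.0, 2.5, 0.1]
[0.0301, -0.029, 0.0121, -0.0, 2.5, 0.1]
[0.0295, -0.029, 0.0134, -0.0, 2.5, 0.1]
[0.0289, -0.0291, 0.0146, -0.0, 2.5, 0.1]
[0.0282, -0.0291, 0.0159, -0.0, 2.5, 0.1]
[0.0274, -0.0291, 0.0171, -0.0, 2.5, 0.1]
```

Emit:
drive_tool([
  [0.0326,-0.0287,0.0026,0,2.5,0.1,1],
  [0.0324,-0.0287,0.004,0,2.5,0.1,1],
  [0.0322,-0.0288,0.0054,0,2.5,0.1,1],
  [0.032,-0.0288,0.0067,0,2.5,0.1,1],
  [0.0315,-0.0289,0.0081,0,2.5,0.1,1],
  [0.031,-0.0289,0.0095,0,2.5,0.1,1],
  [0.0306,-0.0289,0.0108,0,2.5,0.1,1],
  [0.03,-0.029,0.0121,0,2.5,0.1,1],
  [0.0295,-0.029,0.0134,0,2.5,0.1,1],
  [0.029,-0.029,0.0146,0,2.5,0.1,1],
])

```text
t: 1.15
tcp_pos: [0.4153, -0.2209, 0.2204]
tool_rot: [0.966, 0.143, 0.215, -0.034]
force: [0.7, -0.0, -0.4]
finger_gap: 1.002
gripper_force: 0.0
```

Emit:
drive_tool([
  [0.0282,-0.029,0.0159,0,2.5,0.1,1],
  [0.0274,-0.029,0.0171,0,2.5,0.1,1],
  [0,0,0,0,0,0,1],
  [0,0,0,0,0,0,1],
])

```text
t: 1.55
tcp_pos: [0.4597, -0.1472, 0.2155]
tool_rot: [0.956, 0.141, 0.255, -0.04]
force: [-0.0, -0.0, -0.2]
finger_gap: 1.001
gripper_force: 0.0
```

```bash
python3 - <<'E'
from h import *
import pickle
s=manip.sense();d=snap("wrist");pickle.dump(d,open("wR.pkl","wb"))
print(s["t"],s["tcp_pos"],R.from_quat(s["tool_rot"]).as_matrix().round(3),s["q"].round(2),s["force"],s["ft_torque"])
save(cv2.convertScaleAbs(d["image"],alpha=1.4),"wR.png",k=1.5)
E
```

```text
1.55 [ 0.45971531 -0.14719815  0.21549   ] [[ 0.83   0.29   0.477]
 [ 0.248 -0.957  0.149]
 [ 0.499 -0.005 -0.866]] [-0.83  0.33  2.1   0.84  0.65 -0.21] [-0.04000111 -0.01835129 -0.18742643] [-0.19288463  0.23341878  0.00965629]
```

View pics/wR.png

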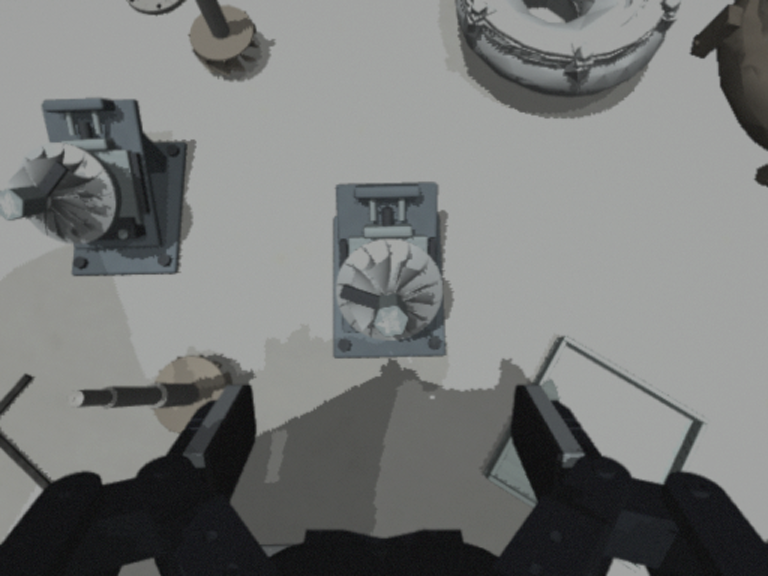

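The wrist view shows the right core at centre: nut top near (391,318) and the dark tab pointing up-left at (355,296). The base's front corners are at (333,357) and (447,356). The tray is at right, and the middle core and a shaft wheel are at left. I'll enlarge to read the right core precisely.

```bash
python3 - <<'E'
from h import *
import pickle
d=pickle.load(open("wR.pkl","rb"))
save(cv2.convertScaleAbs(d["image"],alpha=1.5),"cR.png",crop=(210,115,310,245),k=4.5)
P=cloud(d)
q=px(d,391/1.5,318/1.5);print("nut px depth",q, "tab",px(d,345/1.5,293/1.5))
E
```

```text
nut px depth [ 0.5024007  -0.13913008  0.1281475 ] tab [ 0.51067319 -0.10924185  0.11449117]
```

View pics/cR.png

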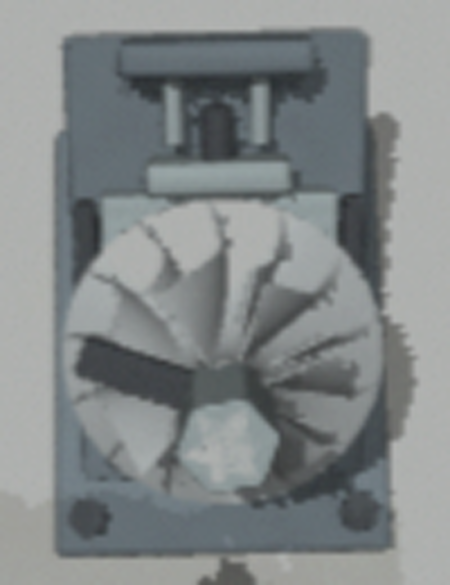

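Crop readings (4.5x, offset (210,115)): nut top hex centre at (229,446), tab's outer end at (83,357), base front corners at (57,553) and (391,549), plate's top corners at (65,35) and (368,30).

```bash
cat >> h.py <<'E'
def tri(obs):
    A=np.zeros((3,3));b=np.zeros(3)
    for d,u,v in obs:
        r,o=ray(d,u,v);r=r/np.linalg.norm(r);K=np.eye(3)-np.outer(r,r);A+=K;b+=K@o
    p=np.linalg.solve(A,b);return p,[np.linalg.norm(proj(d,p)-[u,v]).round(2) for d,u,v in obs]
E
python3 - <<'E'
from h import *
import pickle
a,_=pickle.load(open("s.pkl","rb"));d=pickle.load(open("wR.pkl","rb"))
c=lambda x,y:(210+x/4.5,115+y/4.5)
print("tri nut",tri([(a,311,213.4),(d,*c(229,446))]))
n=px(d,*c(229,446),.127);print("nut@127",n)
fl,fr=px(d,*c(57,553),.005),px(d,*c(391,549),.005);print(fl,fr,np.linalg.norm(fl-fr),"yaw",np.degrees(np.arctan2(*(fl-fr)[[1,0]]))-90)
for z in(.08,):
  l,r=px(d,*c(65,35),z),px(d,*c(368,30),z);print(l,r,np.linalg.norm(l-r),np.degrees(np.arctan2(*(l-r)[[1,0]]))-90)
for yaw in(13,15,17):
  M=toolR(yaw);cz=-M[:,2];o=n-cz*.098
  # tab on plane 76
  ra,oo=ray(d,*c(83,357));t=((o+cz*.076-oo)@cz)/(ra@cz);q=oo+ra*t-(o+cz*.076)
  cy=np.cross(cz,M[:,0]);print(yaw,o,"tab r",np.linalg.norm(q),"ang",np.degrees(np.arctan2(q@cy,q@M[:,0])))
E
```

```text
tri nut (array([ 0.50354647, -0.14058425,  0.12383556]), [np.float64(0.81), np.float64(2.81)])
nut@127 [ 0.50096588 -0.1397618   0.127     ]
[ 0.4771763  -0.10074524  0.005     ] [ 0.50392434 -0.18570082  0.005     ] 0.08906687729031218 yaw 17.476466194527333
[ 0.58761964 -0.07540585  0.08      ] [ 0.60874531 -0.14151093  0.08      ] 0.06939867936013337 17.72269099104298
13 [ 0.54871001 -0.1287392   0.04212951] tab r 0.030255979255420253 ang 75.27463297779852
15 [ 0.54829625 -0.12707966  0.04212951] tab r 0.02987977807486304 ang 73.00521432022063
17 [ 0.54782481 -0.12543558  0.04212951] tab r 0.02951807140811456 ang 70.71462629662226
```

```bash
python3 - <<'E'
from h import *
M=toolR(17.5,-40.5);cz=-M[:,2];n=np.array([.501,-.1397,.127])
go(n+cz*.04,M,7)
E
```

```text
[-0.0012, 0.0006, 0.0083, 0.0, 0.0, -5.9]
[-0.0012, 0.0004, 0.0083, 0.0, 0.0, -5.9]
[-0.0013, 0.0003, 0.0083, 0.0, 0.0, -5.9]
[-0.0013, 0.0002, 0.0083, 0.0, 0.0, -5.9]
[-0.0013, 0.0001, 0.0083, 0.0, 0.0, -5.9]
[-0.0013, -0.0001, 0.0083, 0.0, 0.0, -5.9]
[-0.0013, -0.0002, 0.0083, 0.0, 0.0, -5.9]
```

Emit:
drive_tool([
  [-0.0012,0.0006,0.0083,0,0,-5.9,0],
  [-0.0012,0.0004,0.0083,0,0,-5.9,0],
  [-0.0013,0.0003,0.0083,0,0,-5.9,0],
  [-0.0013,0.0002,0.0083,0,0,-5.9,0],
  [-0.0013,0.0001,0.0083,0,0,-5.9,0],
  [-0.0013,-0.0001,0.0083,0,0,-5.9,0],
  [-0.0013,-0.0002,0.0083,0,0,-5.9,0],
  [0,0,0,0,0,0,0],
  [0,0,0,0,0,0,0],
], newtons=50)

```text
t: 2.5
tcp_pos: [0.4818, -0.1467, 0.1613]
tool_rot: [0.846, 0.466, 0.253, 0.053]
force: [0.1, -0.9, -0.1]
finger_gap: 0.505
gripper_force: 0.0
```

```bash
python3 - <<'E'
from h import *
import pickle
M=toolR(17.5,-40.5);cz=-M[:,2];n=np.array([.501,-.1397,.127])
go(n-cz*.005,M,3); s=manip.sense();print(s["force"],s["ft_torque"],s["q"].round(2),s["finger_gap"])
d=snap("wrist");pickle.dump(d,open("w2.pkl","wb"));save(cv2.convertScaleAbs(d["image"],alpha=1.4),"w2.png",k=1.5)
print("nut should be at",proj(d,n)*1.5)
E
```

```text
[0.0004, -0.0002, 0.015, 0.1, 0.0, -0.1]
[0.0004, -0.0001, 0.015, 0.1, 0.0, -0.1]
[0.0003, -0.0001, 0.015, 0.1, 0.0, -0.1]
[ 0.11562242 -0.94151846 -0.06480826] [-0.10238949  0.22827481  0.07128069] [-0.78  0.47  2.11  1.03  0.54 -1.12] 0.5045773728196108
nut should be at [379.66844269 351.18716648]
```

View pics/w2.png

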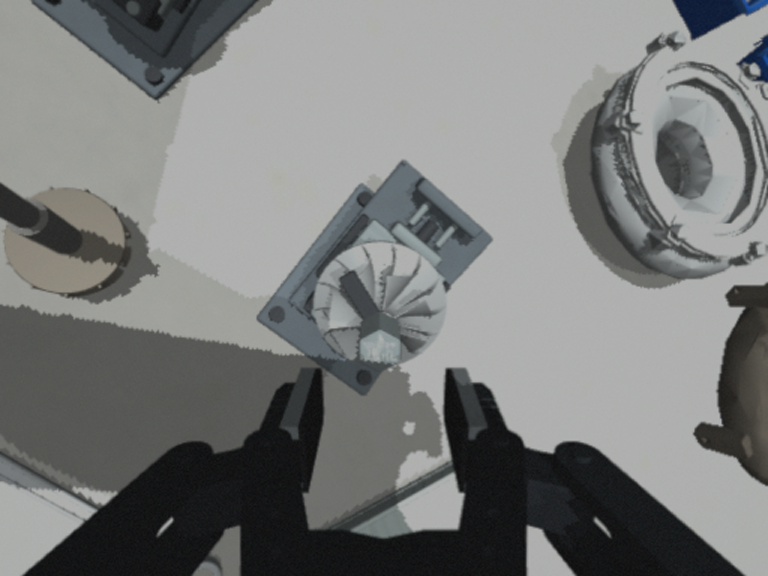

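The nut shows at (380,348) against a predicted (380,351), so the fix is good. The fingers straddle it clear of the tab.

Emit:
drive_tool([
  [0.0004,-0.0001,0.015,0.1,0,-0.1,0],
  [0.0004,-0.0001,0.015,0.1,0,-0.1,0],
  [0.0003,-0.0001,0.015,0.1,0,-0.1,0],
  [0,0,0,0,0,0,-1],
  [0,0,0,0,0,0,-1],
  [0,0,0,0,0,0,-1],
  [0,0,0,0,0,0,-1],
  [0,0,0,0,0,0,-1],
], newtons=50)

```text
t: 3.35
tcp_pos: [0.503, -0.1378, 0.1228]
tool_rot: [0.844, 0.471, 0.252, 0.051]
force: [-2.8, -1.3, 0.1]
finger_gap: 0.18
gripper_force: 50.3
```

```bash
cat > st.py <<'E'
from h import *
s=manip.sense();M=R.from_quat(s["tool_rot"]).as_matrix()
print(s["t"],"tcp",s["tcp_pos"].round(4),"Ftool",(M.T@s["force"]).round(2),"Ttool",(M.T@s["ft_torque"]).round(3),"tau6",s["tau"][5].round(3),"q",s["q"].round(2),s["finger_gap"],s["gripper_force"])
E
python3 st.py
```

```text
3.35 tcp [ 0.503  -0.1378  0.1228] Ftool [-2.23 -1.34 -1.64] Ttool [ 0.434 -0.523  0.017] tau6 0.001 q [-0.73  0.57  2.1   1.19  0.48 -1.26] 0.1796682974000705 50.30426354147494
```

Emit:
drive_tool([
  [0,0,0,0,0,4,-1],
  [0,0,0,0,0,8.5,-1],
  [0,0,0,0,0,8.5,-1],
  [0,0,0,0,0,8.5,-1],
  [0,0,0,0,0,8.5,-1],
])

```text
t: 3.85
tcp_pos: [0.503, -0.1379, 0.1227]
tool_rot: [0.952, 0.167, 0.255, -0.034]
force: [-3.6, -1.7, -0.8]
finger_gap: 0.184
gripper_force: 50.5
```

```bash
python3 st.py
```

```text
3.85 tcp [ 0.503  -0.1379  0.1227] Ftool [-3.8   0.34 -1.23] Ttool [ 0.056 -0.726 -0.01 ] tau6 -0.974 q [-0.73  0.57  2.1   1.19  0.48 -0.59] 0.18414698360079043 50.455201249569654
```

Emit:
drive_tool([
  [0,0,0,0,0,8.5,-1],
  [0,0,0,0,0,8.5,-1],
  [0,0,0,0,0,8.5,-1],
  [0,0,0,0,0,8.5,-1],
  [0,0,0,0,0,8.5,-1],
  [0,0,0,0,0,8.5,-1],
])

```text
t: 4.45
tcp_pos: [0.503, -0.138, 0.1227]
tool_rot: [0.931, -0.259, 0.215, -0.14]
force: [-3.4, -1.7, -0.1]
finger_gap: 0.183
gripper_force: 50.5
```

```bash
python3 st.py
```

```text
4.45 tcp [ 0.503  -0.138   0.1227] Ftool [-1.75  2.87 -1.73] Ttool [-0.588 -0.478 -0.052] tau6 -0.974 q [-0.73  0.57  2.1   1.19  0.48  0.3 ] 0.18284827603986262 50.4701784811914
```

Emit:
drive_tool([
  [0,0,0,0,0,0,-1],
  [0,0,0,0,0,0,-0.4],
  [0,0,0,0,0,0,0],
  [0,0,0,0,0,0,0],
  [0,0,-0.02,0,0,0,0],
  [0,0,-0.035,0,0,0,0],
  [0,0,-0.04,0,0,0,0],
  [0,0,-0.01,0,0,0,0],
  [0,0,0,0,0,0,0],
])

```text
t: 5.35
tcp_pos: [0.454, -0.1541, 0.215]
tool_rot: [0.932, -0.256, 0.217, -0.139]
force: [0.3, -0.1, -0.3]
finger_gap: 0.499
gripper_force: 0.0
```

```bash
python3 st.py; python3 - <<'E'
from h import *
M=toolR(16);cz=-M[:,2];n=np.array([.505,.098,.127])
go(n+cz*.10,M,9)
E
```

```text
5.35 tcp [ 0.454  -0.1541  0.215 ] Ftool [0.21 0.08 0.43] Ttool [-0.19  -0.222 -0.003] tau6 0.093 q [-0.85  0.33  2.1   0.83  0.66  0.59] 0.49935971388132855 0.0
[-0.014, -0.0221, 0.0042, -0.1, 0.0, -5.2]
[-0.012, -0.0233, 0.0042, -0.1, 0.0, -5.2]
[-0.0098, -0.0243, 0.0042, -0.1, 0.0, -5.2]
[-0.0076, -0.025, 0.0041, -0.1, 0.0, -5.2]
[-0.0053, -0.0256, 0.0041, -0.1, 0.0, -5.2]
[-0.0029, -0.026, 0.0041, -0.1, 0.0, -5.2]
[-0.0005, -0.0262, 0.004, -0.1, 0.0, -5.2]
[0.0018, -0.0261, 0.004, -0.1, 0.0, -5.2]
[0.0042, -0.0258, 0.004, -0.1, 0.0, -5.2]
```

Emit:
drive_tool([
  [-0.014,-0.0221,0.0042,-0.1,0,-5.2,0],
  [-0.012,-0.0233,0.0042,-0.1,0,-5.2,0],
  [-0.0098,-0.0243,0.0042,-0.1,0,-5.2,0],
  [-0.0076,-0.025,0.0041,-0.1,0,-5.2,0],
  [-0.0053,-0.0256,0.0041,-0.1,0,-5.2,0],
  [-0.0029,-0.026,0.0041,-0.1,0,-5.2,0],
  [-0.0005,-0.0262,0.004,-0.1,0,-5.2,0],
  [0.0018,-0.0261,0.004,-0.1,0,-5.2,0],
  [0.0042,-0.0258,0.004,-0.1,0,-5.2,0],
  [0,0,0,0,0,0,0],
])

```text
t: 6.35
tcp_pos: [0.4551, 0.0886, 0.2108]
tool_rot: [0.958, 0.137, 0.25, -0.038]
force: [-0.0, -0.0, -0.7]
finger_gap: 0.503
gripper_force: 0.0
```

Emit:
drive_tool([
  [0,0,0,0,0,0,0],
])

```text
t: 6.45
tcp_pos: [0.4563, 0.0859, 0.2114]
tool_rot: [0.958, 0.134, 0.251, -0.037]
force: [-0.7, -1.7, -0.4]
finger_gap: 0.503
gripper_force: 0.0
```

```bash
python3 st.py; python3 - <<'E'
from h import *
import pickle
d=snap("wrist");pickle.dump(d,open("wM.pkl","wb"))
n=np.array([.505,.098,.127]);print(proj(d,n))
u,v=proj(d,n).astype(int);x0,y0=u-95,v-105
im=d["image"][y0:y0+140,x0:x0+190]
print(x0,y0);save(cv2.convertScaleAbs(im,alpha=1.5),"cM.png",k=4.2)
E
```

```text
6.45 tcp [0.4563 0.0859 0.2114] Ftool [-1.14  1.47 -0.23] Ttool [-0.039 -0.239 -0.025] tau6 -0.002 q [-0.2   0.28  2.22  0.91  0.3   0.26] 0.5033385948035534 0.0
[256.87476761 201.679302  ]
161 96
```

View pics/cM.png

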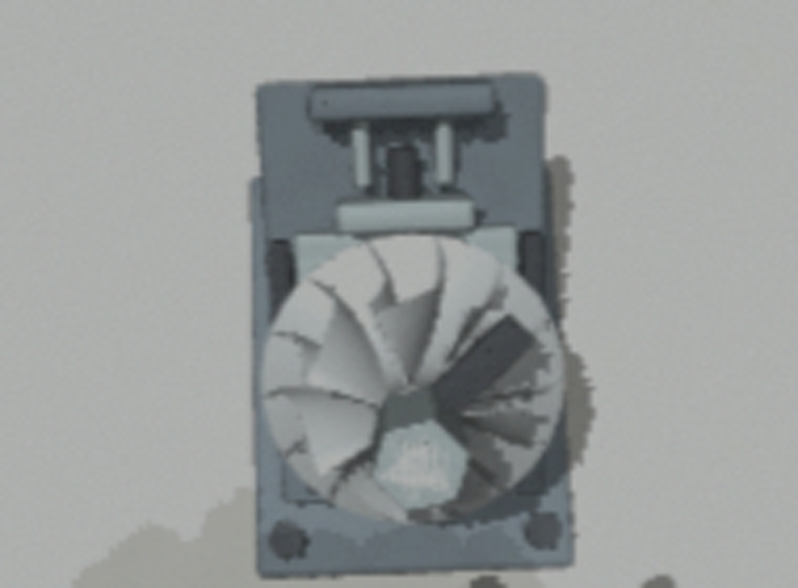

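Crop of the middle core (4.2x, offset (161,96)): nut centre at (421,462), tab end at (525,330) pointing up-right, base front corners at (258,577) and (573,568), plate's top corners at (258,85) and (545,74).

```bash
cat >> h.py <<'E'
def solve(d,c,nut,fl,fr,tl,tr,tab):
    n=px(d,*c(*nut),.127)
    l,r=px(d,*c(*fl),.005),px(d,*c(*fr),.005);y1=np.degrees(np.arctan2(*(l-r)[[1,0]]))-90
    l2,r2=px(d,*c(*tl),.08),px(d,*c(*tr),.08);y2=np.degrees(np.arctan2(*(l2-r2)[[1,0]]))-90
    yaw=(y1+y2)/2;M=toolR(yaw);cz=-M[:,2];o=n-cz*.098;ux=np.array([np.cos(np.radians(yaw)),np.sin(np.radians(yaw)),0])
    print("nut",n,"yaws",y1,y2,"width",np.linalg.norm(l-r),"foot",o,"vs",(l+r)/2+.06*ux, "depth nut",px(d,*c(*nut)))
    ra,oo=ray(d,*c(*tab));t=((o+cz*.076-oo)@cz)/(ra@cz);q=oo+ra*t-(o+cz*.076)
    cy=np.cross(cz,M[:,0]);a=np.degrees(np.arctan2(q@cy,q@M[:,0]));print("tab r",np.linalg.norm(q),"ang",a,"spins",[round((-90-a+30)%60-30+k,1) for k in(-60,0,60)])
    return n,yaw,a
E
python3 - <<'E'
from h import *
import pickle
d=pickle.load(open("wM.pkl","rb"))
n,yaw,a=solve(d,lambda x,y:(161+x/4.2,96+y/4.2),(421,462),(258,577),(573,568),(258,85),(545,74),(525,330))
t=pickle.load(open("s.pkl","rb"))[0];print(tri([(t,392/5-50+200,211/5+170),(d,161+421/4.2,96+462/4.2)]))
sp=(-90-a+30)%60-30
sp=sp if sp<0 else sp-60
print("spin",sp);M=toolR(yaw,sp);cz=-M[:,2]
go(n+cz*.04,M,7);print(); go(n-cz*.005,M,1,(n+cz*.04,M))
E
```

```text
nut [0.50259218 0.09368819 0.127     ] yaws 17.611948589793656 18.306027705042027 width 0.08921384701638657 foot [0.54920478 0.10879667 0.04212951] vs [0.54789868 0.10825626 0.005     ] depth nut [0.50247583 0.09366864 0.12774237]
tab r 0.029381030840335366 ang -49.0727417235871 spins [np.float64(-40.9), np.float64(19.1), np.float64(79.1)]
(array([0.50316905, 0.09376136, 0.12321985]), [np.float64(0.01), np.float64(0.04)])
spin -40.9272582764129
[-0.0002, 0.0007, 0.0081, 0.1, 0.1, -6.1]
[-0.0003, 0.0007, 0.0081, 0.1, 0.1, -6.1]
[-0.0004, 0.0007, 0.0081, 0.1, 0.1, -6.1]
[-0.0005, 0.0007, 0.0081, 0.1, 0.1, -6.1]
[-0.0006, 0.0006, 0.0081, 0.1, 0.1, -6.1]
[-0.0006, 0.0006, 0.0081, 0.1, 0.1, -6.1]
[-0.0007, 0.0005, 0.0081, 0.1, 0.1, -6.1]

[0.0, 0.0, 0.045, 0.0, 0.0, 0.0]
```

```bash
python3 - <<'E'
from h import *
M=toolR(18,19.1);cz=-M[:,2];n=np.array([.5026,.0937,.127])
go(n+cz*.04,M,5)
E
```

```text
[-0.0003, 0.001, 0.0113, 0.2, 0.1, 3.4]
[-0.0002, 0.0011, 0.0113, 0.2, 0.1, 3.4]
[-0.0002, 0.0011, 0.0113, 0.2, 0.1, 3.4]
[-0.0001, 0.0012, 0.0113, 0.2, 0.1, 3.4]
[-0.0001, 0.0012, 0.0113, 0.2, 0.1, 3.4]
```

Emit:
drive_tool([
  [-0.0003,0.001,0.0113,0.2,0.1,3.4,0],
  [-0.0002,0.0011,0.0113,0.2,0.1,3.4,0],
  [-0.0002,0.0011,0.0113,0.2,0.1,3.4,0],
  [-0.0001,0.0012,0.0113,0.2,0.1,3.4,0],
  [-0.0001,0.0012,0.0113,0.2,0.1,3.4,0],
  [0,0,0,0,0,0,0],
  [0,0,0,0,0,0,0],
])

```text
t: 7.2
tcp_pos: [0.4837, 0.0864, 0.1622]
tool_rot: [0.966, -0.008, 0.246, -0.081]
force: [-0.1, -0.1, 0.6]
finger_gap: 0.505
gripper_force: 0.0
```

```bash
python3 st.py; python3 - <<'E'
from h import *
M=toolR(18,19.1);cz=-M[:,2];n=np.array([.5026,.0937,.127])
go(n-cz*.005,M,3)
E
```

```text
7.2 tcp [0.4837 0.0864 0.1622] Ftool [ 0.18  0.04 -0.57] Ttool [-0.096 -0.207 -0.002] tau6 -0.015 q [-0.2   0.44  2.21  1.49  0.25 -0.03] 0.5045289693539182 0.0
[-0.0001, -0.0003, 0.0152, 0.0, -0.0, 0.1]
[-0.0001, -0.0003, 0.0152, 0.0, -0.0, 0.1]
[-0.0001, -0.0003, 0.0152, 0.0, -0.0, 0.1]
```

Emit:
drive_tool([
  [-0.0001,-0.0003,0.0152,0,0,0.1,0],
  [-0.0001,-0.0003,0.0152,0,0,0.1,0],
  [-0.0001,-0.0003,0.0152,0,0,0.1,0],
  [0,0,0,0,0,0,0],
])

```text
t: 7.6
tcp_pos: [0.5055, 0.0951, 0.1225]
tool_rot: [0.966, -0.01, 0.246, -0.082]
force: [-0.5, 0.7, 0.1]
finger_gap: 0.499
gripper_force: 0.0
```

```bash
python3 st.py; python3 - <<'E'
from h import *
M=toolR(18,19.1);cz=-M[:,2];n=np.array([.5026,.0937,.127])
go(n-cz*.005,M,1)
E
```

```text
7.6 tcp [0.5055 0.0951 0.1225] Ftool [-0.47 -0.7  -0.2 ] Ttool [-0.062 -0.281 -0.035] tau6 -0.427 q [-0.16  0.56  2.19  1.9   0.24 -0.42] 0.499039237931388 0.0
[-0.0004, 0.0006, -0.0005, 0.0, -0.1, -0.1]
```

Emit:
drive_tool([
  [0,0,0,0,0,0,-1],
  [0,0,0,0,0,0,-1],
  [0,0,0,0,0,0,-1],
  [0,0,0,0,0,0,-1],
  [0,0,0,0,0,0,-1],
])

```text
t: 8.1
tcp_pos: [0.5047, 0.0953, 0.1239]
tool_rot: [0.966, -0.01, 0.247, -0.082]
force: [-3.3, -1.4, 6.3]
finger_gap: 0.183
gripper_force: 49.9
```

```bash
python3 st.py
```

```text
8.1 tcp [0.5047 0.0953 0.1239] Ftool [ 0.17  0.31 -7.29] Ttool [-0.118 -0.271  0.052] tau6 0.005 q [-0.16  0.56  2.19  1.9   0.24 -0.42] 0.1830790172861856 49.930083544459194
```

Emit:
drive_tool([
  [0,0,0,0,0,-4,-1],
  [0,0,0,0,0,-8.5,-1],
  [0,0,0,0,0,-8.5,-1],
  [0,0,0,0,0,-8.5,-1],
  [0,0,0,0,0,-8.5,-1],
])

```text
t: 8.6
tcp_pos: [0.5044, 0.096, 0.1239]
tool_rot: [0.915, 0.308, 0.26, 0.003]
force: [-5.1, 1.5, 6.2]
finger_gap: 0.186
gripper_force: 49.9
```

```bash
python3 st.py
```

```text
8.6 tcp [0.5044 0.096  0.1239] Ftool [ 0.38 -3.07 -7.54] Ttool [ 0.387 -0.084  0.006] tau6 0.972 q [-0.16  0.56  2.19  1.9   0.25 -1.09] 0.18552326752679293 49.9065733817406
```

Emit:
drive_tool([
  [0,0,0,0,0,-8.5,-1],
  [0,0,0,0,0,-8.5,-1],
  [0,0,0,0,0,-8.5,-1],
  [0,0,0,0,0,-8.5,-1],
  [0,0,0,0,0,-8.5,-1],
  [0,0,0,0,0,-8.5,-1],
])

```text
t: 9.2
tcp_pos: [0.5036, 0.0964, 0.1235]
tool_rot: [0.693, 0.672, 0.233, 0.114]
force: [-5.4, 0.9, 5.6]
finger_gap: 0.182
gripper_force: 49.8
```

```bash
python3 st.py
```

```text
9.2 tcp [0.5036 0.0964 0.1235] Ftool [ 1.9  -2.15 -7.27] Ttool [0.537 0.349 0.025] tau6 0.972 q [-0.16  0.56  2.19  1.9   0.25 -1.98] 0.18163723082343983 49.839540207758546
```

Emit:
drive_tool([
  [0,0,0,0,0,0,-1],
  [0,0,0,0,0,0,-0.4],
  [0,0,0,0,0,0,0],
  [0,0,0,0,0,0,0],
  [0,0,-0.02,0,0,0,0],
  [0,0,-0.035,0,0,0,0],
  [0,0,-0.04,0,0,0,0],
  [0,0,-0.01,0,0,0,0],
  [0,0,0,0,0,0,0],
])

```text
t: 10.1
tcp_pos: [0.4698, 0.0847, 0.1929]
tool_rot: [0.694, 0.67, 0.238, 0.114]
force: [0.3, 0.1, -0.1]
finger_gap: 0.505
gripper_force: 0.0
```

```bash
python3 st.py; python3 - <<'E'
from h import *
import pickle
t=pickle.load(open("s.pkl","rb"))[0]
n=px(t,146,237.6,.125);print(n);M=toolR(-12);cz=-M[:,2]
go(n+cz*.10,M,10)
E
```

```text
10.1 tcp [0.4698 0.0847 0.1929] Ftool [0.09 0.17 0.24] Ttool [ 0.239 -0.097 -0.01 ] tau6 0.319 q [-0.22  0.35  2.22  1.2   0.28 -1.31] 0.5049845586577851 0.0
[0.42516914 0.32378281 0.125     ]
[0.025, -0.0092, -0.0021, -1.4, -1.0, 9.5]
[0.0231, -0.0132, -0.0028, -1.4, -1.0, 9.5]
[0.0205, -0.0167, -0.0036, -1.4, -1.0, 9.5]
[0.0174, -0.0198, -0.0043, -1.4, -1.0, 9.5]
[0.0138, -0.0223, -0.0051, -1.4, -1.0, 9.5]
[0.0098, -0.0241, -0.0059, -1.4, -1.0, 9.5]
[0.0056, -0.0253, -0.0066, -1.4, -1.0, 9.5]
[0.0012, -0.0257, -0.0073, -1.4, -1.0, 9.5]
[-0.0031, -0.0253, -0.0079, -1.4, -1.0, 9.5]
[-0.0074, -0.0242, -0.0084, -1.4, -1.0, 9.5]
```

Emit:
drive_tool([
  [0,0,-0.02,0,0,0,0],
  [0,0,-0.01,0,0,0,0],
])

```text
t: 10.3
tcp_pos: [0.4552, 0.0801, 0.2175]
tool_rot: [0.694, 0.67, 0.237, 0.112]
force: [-1.2, -0.5, -0.4]
finger_gap: 0.497
gripper_force: 0.0
```

```bash
python3 - <<'E'
from h import *
M=toolR(-12);cz=-M[:,2];n=np.array([.425,.324,.127])
go(n+cz*.10,M,14)
E
```

```text
[0.0179, -0.0065, 0.0005, -1.0, -0.7, 6.8]
[0.017, -0.0086, 0.0001, -1.0, -0.7, 6.8]
[0.0158, -0.0105, -0.0003, -1.0, -0.7, 6.8]
[0.0145, -0.0123, -0.0006, -1.0, -0.7, 6.8]
[0.0129, -0.0139, -0.0011, -1.0, -0.7, 6.8]
[0.0112, -0.0153, -0.0015, -1.0, -0.7, 6.8]
[0.0092, -0.0165, -0.0019, -1.0, -0.7, 6.8]
[0.0072, -0.0175, -0.0023, -1.0, -0.7, 6.8]
[0.005, -0.0182, -0.0026, -1.0, -0.7, 6.8]
[0.0028, -0.0186, -0.003, -1.0, -0.7, 6.8]
[0.0006, -0.0187, -0.0034, -1.0, -0.7, 6.8]
[-0.0017, -0.0186, -0.0037, -1.0, -0.7, 6.8]
[-0.0039, -0.0182, -0.004, -1.0, -0.7, 6.8]
[-0.0061, -0.0175, -0.0042, -1.0, -0.7, 6.8]
```

Emit:
drive_tool([
  [0.0179,-0.0065,0.0005,-1,-0.7,6.8,0],
  [0.017,-0.0086,0,-1,-0.7,6.8,0],
  [0.0158,-0.0105,-0.0003,-1,-0.7,6.8,0],
  [0.0145,-0.0123,-0.0006,-1,-0.7,6.8,0],
  [0.0129,-0.0139,-0.0011,-1,-0.7,6.8,0],
  [0.0112,-0.0153,-0.0015,-1,-0.7,6.8,0],
  [0.0092,-0.0165,-0.0019,-1,-0.7,6.8,0],
  [0.0072,-0.0175,-0.0023,-1,-0.7,6.8,0],
  [0.005,-0.0182,-0.0026,-1,-0.7,6.8,0],
  [0.0028,-0.0186,-0.003,-1,-0.7,6.8,0],
])

```text
t: 11.3
tcp_pos: [0.3974, 0.1831, 0.206]
tool_rot: [0.932, 0.236, 0.274, 0.02]
force: [0.0, 0.5, 0.4]
finger_gap: 0.496
gripper_force: 0.0
```

Emit:
drive_tool([
  [0.0006,-0.0187,-0.0034,-1,-0.7,6.8,0],
  [-0.0017,-0.0186,-0.0037,-1,-0.7,6.8,0],
  [-0.0039,-0.0182,-0.004,-1,-0.7,6.8,0],
  [-0.0061,-0.0175,-0.0042,-1,-0.7,6.8,0],
  [0,0,0,0,0,0,0],
  [0,0,0,0,0,0,0],
])

```text
t: 11.9
tcp_pos: [0.3658, 0.2013, 0.1985]
tool_rot: [0.966, 0.018, 0.254, -0.056]
force: [0.3, -0.8, 0.3]
finger_gap: 0.499
gripper_force: 0.0
```

```bash
python3 st.py; python3 - <<'E'
from h import *
import pickle
d=snap("wrist");pickle.dump(d,open("wL.pkl","wb"))
n=np.array([.425,.324,.127]);print(proj(d,n))
u,v=proj(d,n).astype(int);x0,y0=u-95,v-105
im=d["image"][y0:y0+140,x0:x0+190]
print(x0,y0);save(cv2.convertScaleAbs(im,alpha=1.5),"cL.png",k=4.2)
E
```

```text
11.9 tcp [0.3658 0.2013 0.1985] Ftool [ 0.37  0.75 -0.2 ] Ttool [-0.066 -0.214 -0.062] tau6 0.018 q [0.23 0.28 2.34 0.63 0.   1.13] 0.4990643028807036 0.0
[117.7439197  181.80320583]
22 76
```

View pics/cL.png

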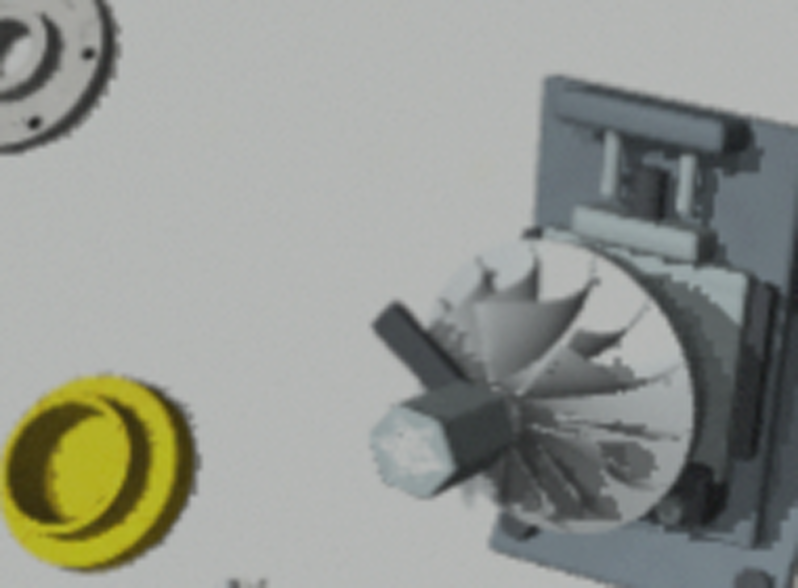

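The crop shows the left core off to the right side. The wrist reached j5 = 0, its singular limit, so the move stopped short; nut top at crop (413,448). I'll go round it with the tool vertical, then tilt.

```bash
python3 - <<'E'
from h import *
go(np.array([.376,.334,.225]),toolR(-12,0,0),10)
print()
go(np.array([.376,.334,.2125]),toolR(-12,0,30),5,(np.array([.376,.334,.225]),toolR(-12,0,0)))
E
```

```text
[0.0022, -0.0134, -0.0002, -1.0, -2.9, 1.4]
[0.0019, -0.0134, -0.0006, -1.0, -2.9, 1.4]
[0.0015, -0.0135, -0.0009, -1.0, -2.9, 1.4]
[0.0012, -0.0135, -0.0012, -1.0, -2.9, 1.4]
[0.0008, -0.0135, -0.0014, -1.0, -2.9, 1.4]
[0.0004, -0.0135, -0.0017, -1.0, -2.9, 1.4]
[-0.0, -0.0134, -0.0019, -1.0, -2.9, 1.4]
[-0.0005, -0.0134, -0.0021, -1.0, -2.9, 1.4]
[-0.0009, -0.0133, -0.0023, -1.0, -2.9, 1.4]
[-0.0013, -0.0133, -0.0025, -1.0, -2.9, 1.4]

[0.0, 0.0, 0.0025, 0.0, 6.0, 0.0]
[-0.0003, 0.0, 0.0025, 0.0, 6.0, 0.0]
[-0.0005, 0.0, 0.0024, 0.0, 6.0, 0.0]
[-0.0008, 0.0, 0.0024, 0.0, 6.0, 0.0]
[-0.001, 0.0, 0.0023, 0.0, 6.0, 0.0]
```

Emit:
drive_tool([
  [0.0022,-0.0134,-0.0002,-1.0,-2.9,1.4,0],
  [0.0019,-0.0134,-0.0006,-1.0,-2.9,1.4,0],
  [0.0015,-0.0135,-0.0009,-1.0,-2.9,1.4,0],
  [0.0012,-0.0135,-0.0012,-1.0,-2.9,1.4,0],
  [0.0008,-0.0135,-0.0014,-1.0,-2.9,1.4,0],
  [0.0004,-0.0135,-0.0017,-1.0,-2.9,1.4,0],
  [0,-0.0134,-0.0019,-1.0,-2.9,1.4,0],
  [-0.0005,-0.0134,-0.0021,-1.0,-2.9,1.4,0],
  [-0.0009,-0.0133,-0.0023,-1.0,-2.9,1.4,0],
  [-0.0013,-0.0133,-0.0025,-1.0,-2.9,1.4,0],
])

```text
t: 12.95
tcp_pos: [0.3642, 0.3225, 0.2253]
tool_rot: [0.996, -0.076, 0.035, -0.026]
force: [-0.4, -0.2, -1.1]
finger_gap: 0.498
gripper_force: 0.0
```

```bash
python3 st.py; python3 - <<'E'
from h import *
go(np.array([.376,.334,.2125]),toolR(-12,0,30),6)
E
```

```text
12.95 tcp [0.3642 0.3225 0.2253] Ftool [-0.46  0.3   1.04] Ttool [ 0.045 -0.037  0.002] tau6 -0.179 q [0.49 0.34 1.85 0.01 0.86 2.21] 0.4984998273462221 0.0
[0.0015, -0.0021, 0.0024, -0.7, 4.4, 0.4]
[0.0013, -0.0021, 0.0024, -0.7, 4.4, 0.4]
[0.0011, -0.0021, 0.0025, -0.7, 4.4, 0.4]
[0.0009, -0.0022, 0.0026, -0.7, 4.4, 0.4]
[0.0007, -0.0022, 0.0026, -0.7, 4.4, 0.4]
[0.0005, -0.0023, 0.0026, -0.7, 4.4, 0.4]
```

```bash
python3 - <<'E'
from h import *
go(np.array([.376,.334,.2125]),toolR(-12,-60,30),10)
E
```

```text
[0.0009, -0.0012, 0.0014, -1.7, 2.2, -5.7]
[0.001, -0.0012, 0.0014, -1.7, 2.2, -5.7]
[0.001, -0.0011, 0.0014, -1.7, 2.2, -5.7]
[0.0011, -0.0011, 0.0014, -1.7, 2.2, -5.7]
[0.0011, -0.001, 0.0014, -1.7, 2.2, -5.7]
[0.0012, -0.0009, 0.0014, -1.7, 2.2, -5.7]
[0.0012, -0.0009, 0.0015, -1.7, 2.2, -5.7]
[0.0012, -0.0008, 0.0015, -1.7, 2.2, -5.7]
[0.0013, -0.0007, 0.0015, -1.7, 2.2, -5.7]
[0.0013, -0.0006, 0.0015, -1.7, 2.2, -5.7]
```

Emit:
drive_tool([
  [0.0009,-0.0012,0.0014,-1.7,2.2,-5.7,0],
  [0.001,-0.0012,0.0014,-1.7,2.2,-5.7,0],
  [0.001,-0.0011,0.0014,-1.7,2.2,-5.7,0],
  [0.0011,-0.0011,0.0014,-1.7,2.2,-5.7,0],
  [0.0011,-0.001,0.0014,-1.7,2.2,-5.7,0],
  [0.0012,-0.0009,0.0014,-1.7,2.2,-5.7,0],
  [0.0012,-0.0009,0.0015,-1.7,2.2,-5.7,0],
  [0.0012,-0.0008,0.0015,-1.7,2.2,-5.7,0],
  [0.0013,-0.0007,0.0015,-1.7,2.2,-5.7,0],
  [0.0013,-0.0006,0.0015,-1.7,2.2,-5.7,0],
])

```text
t: 13.95
tcp_pos: [0.376, 0.3338, 0.2124]
tool_rot: [0.879, 0.398, 0.214, 0.15]
force: [0.7, -0.3, -0.1]
finger_gap: 0.497
gripper_force: 0.0
```

Emit:
drive_tool([
  [0,0,0,0,0,0,0],
  [0,0,0,0,0,0,0],
])

```text
t: 14.15
tcp_pos: [0.3757, 0.3334, 0.2123]
tool_rot: [0.881, 0.395, 0.213, 0.149]
force: [0.0, 0.5, 0.0]
finger_gap: 0.5
gripper_force: 0.0
```

```bash
python3 st.py; python3 - <<'E'
from h import *
import pickle
d=snap("wrist");pickle.dump(d,open("wL2.pkl","wb"))
n=np.array([.425,.324,.127]);print(proj(d,n))
u,v=proj(d,n).astype(int);x0,y0=max(0,u-95),max(0,v-105)
im=d["image"][y0:y0+140,x0:x0+190]
print(x0,y0);save(cv2.convertScaleAbs(im,alpha=1.5),"cL2.png",k=4.2)
E
```

```text
14.15 tcp [0.3757 0.3334 0.2123] Ftool [ 0.42 -0.28 -0.06] Ttool [ 0.207 -0.086  0.008] tau6 -0.005 q [ 0.73  0.39  1.98 -0.8   0.59  2.1 ] 0.5000950774850241 0.0
[254.54398002 202.87632197]
159 97
```

View pics/cL2.png

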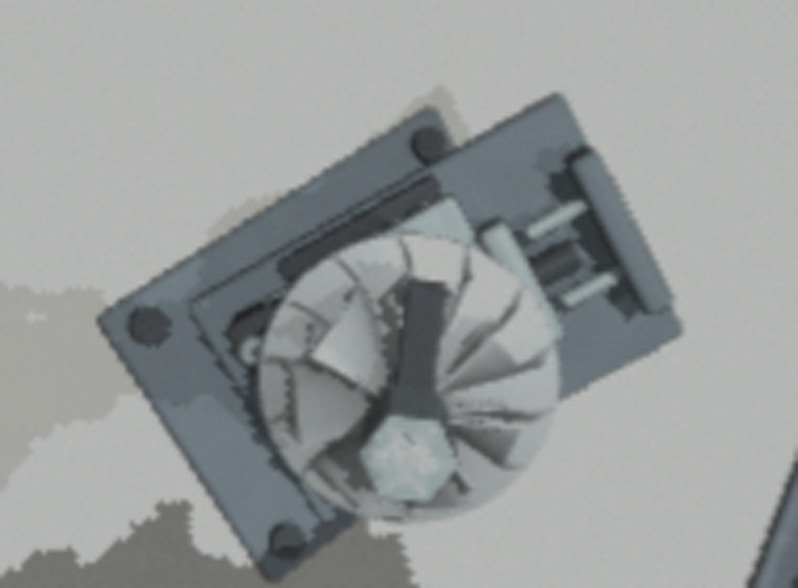

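Crop of the left core (4.2x, offset (159,97)): nut centre at (409,458), tab end at (427,283), base front corners at (100,318) and (266,581), plate's top corners at (562,94) and (682,328).

```bash
python3 - <<'E'
from h import *
import pickle
d=pickle.load(open("wL2.pkl","rb"));d1=pickle.load(open("wL.pkl","rb"))
n,yaw,a=solve(d,lambda x,y:(159+x/4.2,97+y/4.2),(409,458),(100,318),(266,581),(562,94),(682,328),(427,283))
print(tri([(d1,22+413/4.2,76+448/4.2),(d,159+409/4.2,97+458/4.2)]))
E
```

```text
nut [0.42429501 0.32100429 0.127     ] yaws -13.324541732597936 -12.397028183464897 width 0.08732511970601019 foot [0.47206578 0.31009772 0.04212951] vs [0.47184785 0.31037078 0.005     ] depth nut [0.4237816  0.32171607 0.12879785]
tab r 0.029846987782429578 ang 54.11333511012885 spins [np.float64(-84.1), np.float64(-24.1), np.float64(35.9)]
(array([0.42417174, 0.32125336, 0.127634  ]), [np.float64(0.07), np.float64(0.07)])
```

```bash
python3 - <<'E'
from h import *
M=toolR(-12.9,-84.1);cz=-M[:,2];n=np.array([.4243,.3211,.127])
go(n+cz*.04,M,6)
E
```

```text
[-0.0003, 0.0002, 0.0098, -0.0, -0.2, -3.9]
[-0.0003, 0.0002, 0.0098, -0.0, -0.2, -3.9]
[-0.0003, 0.0002, 0.0098, -0.0, -0.2, -3.9]
[-0.0003, 0.0001, 0.0098, -0.0, -0.2, -3.9]
[-0.0003, 0.0001, 0.0098, -0.0, -0.2, -3.9]
[-0.0002, 0.0001, 0.0098, -0.0, -0.2, -3.9]
```

Emit:
drive_tool([
  [-0.0003,0.0002,0.0098,0,-0.2,-3.9,0],
  [-0.0003,0.0002,0.0098,0,-0.2,-3.9,0],
  [-0.0003,0.0002,0.0098,0,-0.2,-3.9,0],
  [-0.0003,0.0001,0.0098,0,-0.2,-3.9,0],
  [-0.0003,0.0001,0.0098,0,-0.2,-3.9,0],
  [-0.0002,0.0001,0.0098,0,-0.2,-3.9,0],
  [0,0,0,0,0,0,0],
  [0,0,0,0,0,0,0],
], newtons=100)

```text
t: 15.0
tcp_pos: [0.4047, 0.3255, 0.1619]
tool_rot: [0.785, 0.563, 0.17, 0.193]
force: [0.3, 0.1, -0.1]
finger_gap: 0.501
gripper_force: 0.0
```

```bash
python3 st.py; python3 - <<'E'
from h import *
M=toolR(-12.9,-84.1);cz=-M[:,2];n=np.array([.4243,.3211,.127])
go(n-cz*.0035,M,3)
E
```

```text
15.0 tcp [0.4047 0.3255 0.1619] Ftool [0.22 0.13 0.22] Ttool [ 0.22   0.02  -0.003] tau6 -0.012 q [ 0.68  0.51  1.98 -0.95  0.5   1.82] 0.5008161713366035 0.0
[0.0001, 0.0, 0.0146, -0.1, 0.0, 0.0]
[0.0001, 0.0, 0.0146, -0.1, 0.0, 0.0]
[0.0, 0.0, 0.0146, -0.1, 0.0, 0.0]
```

Emit:
drive_tool([
  [0,0,0.0146,0,0,0,0],
  [0,0,0.0146,0,0,0,0],
  [0,0,0.0146,0,0,0,0],
  [0,0,0,0,0,0,-0.5],
  [0,0,0,0,0,0,-1],
  [0,0,0,0,0,0,-1],
  [0,0,0,0,0,0,-1],
  [0,0,0,0,0,0,-1],
])

```text
t: 15.8
tcp_pos: [0.4247, 0.3206, 0.124]
tool_rot: [0.784, 0.565, 0.17, 0.193]
force: [-3.1, 0.2, 0.1]
finger_gap: 0.168
gripper_force: 98.3
```

```bash
python3 st.py
```

```text
15.8 tcp [0.4247 0.3206 0.124 ] Ftool [-0.74 -2.5  -1.62] Ttool [ 0.605 -0.124  0.008] tau6 -0.019 q [ 0.64  0.59  1.99 -1.11  0.44  1.96] 0.16809541842071574 98.2771166972816
```

Emit:
drive_tool([
  [0,0,0,0,0,-4,-1],
  [0,0,0,0,0,-8.5,-1],
  [0,0,0,0,0,-8.5,-1],
  [0,0,0,0,0,-8.5,-1],
  [0,0,0,0,0,-8.5,-1],
])

```text
t: 16.3
tcp_pos: [0.4264, 0.3207, 0.1248]
tool_rot: [0.556, 0.79, 0.097, 0.239]
force: [2.2, -1.4, 2.5]
finger_gap: 0.17
gripper_force: 98.2
```

```bash
python3 st.py
```

```text
16.3 tcp [0.4264 0.3207 0.1248] Ftool [-2.54  2.38 -1.  ] Ttool [-0.151 -0.181  0.374] tau6 0.621 q [ 0.64  0.59  1.98 -1.11  0.44  1.29] 0.16971276099398797 98.18458760564681
```

Emit:
drive_tool([
  [0,0,0,0,0,-8.5,-1],
  [0,0,0,0,0,-8.5,-1],
  [0,0,0,0,0,-8.5,-1],
  [0,0,0,0,0,-8.5,-1],
  [0,0,0,0,0,-8.5,-1],
  [0,0,0,0,0,-8.5,-1],
])

```text
t: 16.9
tcp_pos: [0.4272, 0.3217, 0.1252]
tool_rot: [0.162, 0.952, -0.014, 0.258]
force: [2.2, -0.4, 0.3]
finger_gap: 0.164
gripper_force: 98.1
```

```bash
python3 st.py
```

```text
16.9 tcp [0.4272 0.3217 0.1252] Ftool [-2.08  0.36  0.85] Ttool [-0.308 -0.181  0.368] tau6 0.622 q [ 0.64  0.59  1.98 -1.11  0.44  0.4 ] 0.16449503220008407 98.11058451421559
```

The wrist feels a steady 0.37 N m about the shaft here against about 0.02–0.05 on the other two, so the left core drags. It is still gripped, so I slide it up the slope next.

```bash
python3 - <<'E'
from h import *
s=manip.sense();M=R.from_quat(s["tool_rot"]).as_matrix();B=toolR(-12.9);ux,cz=B[:,0],-B[:,2]
print("tilt err deg",np.degrees(np.arccos(-M[:,2]@cz)),"ux in tool",(M.T@ux).round(4),"cz in tool",(M.T@cz).round(4))
E
```

```text
tilt err deg 0.09868217926810569 ux in tool [-9.938e-01  1.114e-01 -3.000e-04] cz in tool [ 5.0e-04  1.7e-03 -1.0e+00]
```

Emit:
drive_tool([
  [0,0,0,0,0,0,-1],
  [0,0,-0.001,0,0,0,-1],
  [-0.002,0.0002,0,0,0,0,-1],
  [-0.002,0.0002,0,0,0,0,-1],
  [-0.002,0.0002,0,0,0,0,-1],
  [-0.002,0.0002,0,0,0,0,-1],
  [-0.002,0.0002,0,0,0,0,-1],
  [-0.001,0.0001,0,0,0,0,-1],
  [0,0,0,0,0,0,-1],
])

```text
t: 17.8
tcp_pos: [0.4306, 0.3196, 0.1288]
tool_rot: [0.164, 0.953, -0.013, 0.254]
force: [-9.1, 7.6, 0.1]
finger_gap: 0.165
gripper_force: 99.3
```

```bash
python3 st.py; python3 - <<'E'
from h import *
s=manip.sense();B=toolR(-12.9);print("core-frame shift from initial nut",(B.T@(s["tcp_pos"]-np.array([.4247,.3206,.124]))).round(4))
d=snap("wrist");im=d["image"];save(cv2.convertScaleAbs(im,alpha=1.5),"lift.png",k=1.5)
E
```

```text
17.8 tcp [0.4306 0.3196 0.1288] Ftool [ 9.68  4.26 -5.3 ] Ttool [-1.003  2.245  0.173] tau6 -0.223 q [ 0.63  0.58  1.98 -1.06  0.44  0.34] 0.1651396034527233 99.30320659652352
core-frame shift from initial nut [ 0.0076 -0.0004 -0.0012]
```

View pics/lift.png

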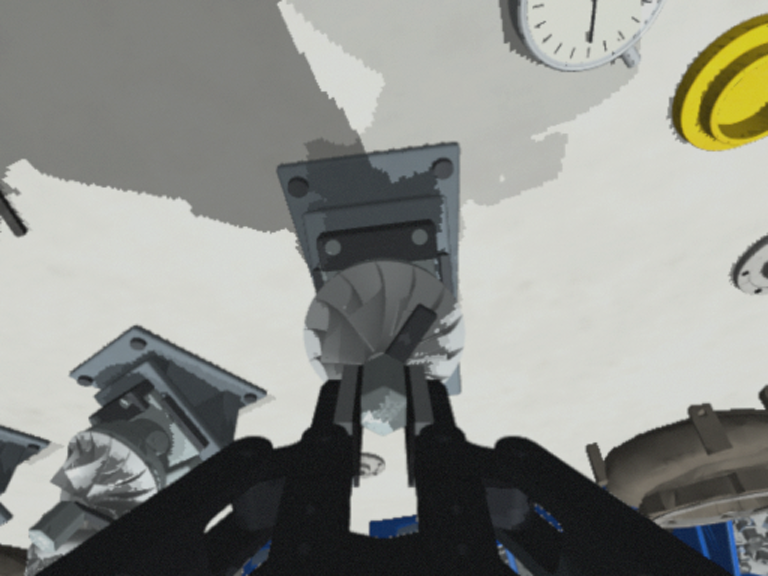

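The picture shows the core still gripped at the nut (382,400) and slid partly up: 7.6 mm of the commanded 11, with about 10 N resisting. I'll ease the twist and the pressing, then continue.

Emit:
drive_tool([
  [0,0,-0.001,0,0,0.8,-1],
  [0,0,0,0,0,0.6,-1],
  [-0.0015,0.0002,0,0,0,0,-1],
  [-0.0015,0.0002,0,0,0,0,-1],
  [-0.001,0,0,0,0,0,-1],
  [0,0,0,0,0,0,-1],
])

```text
t: 18.45
tcp_pos: [0.4352, 0.3183, 0.1317]
tool_rot: [0.176, 0.951, -0.01, 0.255]
force: [-2.5, 4.7, -3.7]
finger_gap: 0.167
gripper_force: 98.2
```

```bash
cat >> st.py <<'E'
B=toolR(-12.9);print("core-frame shift",(B.T@(s["tcp_pos"]-np.array([.4247,.3206,.124]))).round(4),"tilt err in core axes",R.from_matrix(B.T@M@R.from_euler('z',172.6,degrees=True).as_matrix()).as_rotvec(degrees=True).round(2))
E
python3 st.py
```

```text
18.45 tcp [0.4352 0.3183 0.1317] Ftool [5.38 3.35 1.52] Ttool [-0.988  1.561  0.183] tau6 -0.226 q [ 0.62  0.58  1.97 -1.05  0.44  0.35] 0.16706072872976657 98.22370005341782
core-frame shift [ 0.0132 -0.0001 -0.0013] tilt err in core axes [ 0.06 -0.42  0.65]
```

Emit:
drive_tool([
  [0.001,0,-0.001,0,0,0,-1],
  [0,0,-0.003,0,0,0,-1],
  [0,0,-0.004,0,0,0,-1],
  [0,0,-0.004,0,0,0,-1],
  [0,0,0,0,0,0,-1],
])

```text
t: 18.95
tcp_pos: [0.4294, 0.3177, 0.1431]
tool_rot: [0.176, 0.95, -0.013, 0.257]
force: [-1.0, 0.2, -3.3]
finger_gap: 0.164
gripper_force: 98.3
```

```bash
python3 st.py
```

```text
18.95 tcp [0.4294 0.3177 0.1431] Ftool [ 2.47 -0.39  2.35] Ttool [0.258 0.789 0.04 ] tau6 -0.072 q [ 0.63  0.55  1.97 -1.01  0.46  0.31] 0.1644203407865832 98.29207744449377
core-frame shift [ 0.0141  0.0018 -0.0139] tilt err in core axes [-0.27 -0.2   0.58]
```

Force is now just the core's weight, and it has risen 14 mm freely past the hook. Lifting on.

Emit:
drive_tool([
  [0,0,-0.008,0,0,0,-1],
  [0,0,-0.012,0,0,0,-1],
  [0,0,-0.015,0,0,0,-1],
  [0,0,-0.015,0,0,0,-1],
  [0,0,0,0,0,0,-1],
])

```text
t: 19.45
tcp_pos: [0.4061, 0.3252, 0.1882]
tool_rot: [0.175, 0.95, -0.011, 0.258]
force: [-0.4, 0.2, -2.1]
finger_gap: 0.166
gripper_force: 98.4
```

```bash
python3 st.py; python3 - <<'E'
from h import *
s=manip.sense()
p=np.array([.43,.27,.34]);M=toolR(-12.9,-171,0)
go(p,M,10)
print()
go(np.array([.477,-.312,.34]),M,18,(p,M))
E
```

```text
19.45 tcp [0.4061 0.3252 0.1882] Ftool [ 1.4  -0.1   1.67] Ttool [ 0.096  0.509 -0.021] tau6 -0.138 q [ 0.67  0.46  1.96 -0.85  0.54  0.17] 0.16636703940786454 98.39324662461877
core-frame shift [ 0.0155 -0.0003 -0.0652] tilt err in core axes [ 0.04 -0.07  0.62]
[-0.0112, -0.0033, -0.0114, 0.4, 3.0, 0.1]
[-0.0106, -0.0034, -0.0119, 0.4, 3.0, 0.1]
[-0.01, -0.0034, -0.0124, 0.4, 3.0, 0.1]
[-0.0094, -0.0035, -0.0129, 0.4, 3.0, 0.1]
[-0.0087, -0.0036, -0.0133, 0.4, 3.0, 0.1]
[-0.008, -0.0037, -0.0137, 0.4, 3.0, 0.1]
[-0.0073, -0.0038, -0.0141, 0.4, 3.0, 0.1]
[-0.0066, -0.0039, -0.0144, 0.4, 3.0, 0.1]
[-0.0058, -0.004, -0.0147, 0.4, 3.0, 0.1]
[-0.005, -0.0041, -0.015, 0.4, 3.0, 0.1]

[-0.0145, -0.029, 0.0, 0.0, 0.0, 0.0]
[-0.0145, -0.029, 0.0, 0.0, 0.0, 0.0]
[-0.0145, -0.029, 0.0, 0.0, 0.0, 0.0]
[-0.0145, -0.029, 0.0, 0.0, 0.0, 0.0]
[-0.0145, -0.029, 0.0, 0.0, 0.0, 0.0]
[-0.0145, -0.029, 0.0, 0.0, 0.0, 0.0]
[-0.0145, -0.029, 0.0, 0.0, 0.0, 0.0]
[-0.0145, -0.029, 0.0, 0.0, 0.0, 0.0]
[-0.0145, -0.029, 0.0, 0.0, 0.0, 0.0]
[-0.0145, -0.029, 0.0, 0.0, 0.0, 0.0]
[-0.0145, -0.029, 0.0, 0.0, 0.0, 0.0]
[-0.0145, -0.029, 0.0, 0.0, 0.0, 0.0]
[-0.0145, -0.029, 0.0, 0.0, 0.0, 0.0]
[-0.0145, -0.029, 0.0, 0.0, 0.0, 0.0]
[-0.0145, -0.029, 0.0, 0.0, 0.0, 0.0]
[-0.0145, -0.029, 0.0, 0.0, 0.0, 0.0]
[-0.0145, -0.029, 0.0, 0.0, 0.0, 0.0]
[-0.0145, -0.029, 0.0, 0.0, 0.0, 0.0]
```

Emit:
drive_tool([
  [-0.0112,-0.0033,-0.0114,0.4,3,0.1,-1],
  [-0.0106,-0.0034,-0.0119,0.4,3,0.1,-1],
  [-0.01,-0.0034,-0.0124,0.4,3,0.1,-1],
  [-0.0094,-0.0035,-0.0129,0.4,3,0.1,-1],
  [-0.0087,-0.0036,-0.0133,0.4,3,0.1,-1],
  [-0.008,-0.0037,-0.0137,0.4,3,0.1,-1],
  [-0.0073,-0.0038,-0.0141,0.4,3,0.1,-1],
  [-0.0066,-0.0039,-0.0144,0.4,3,0.1,-1],
  [-0.0058,-0.004,-0.0147,0.4,3,0.1,-1],
  [-0.005,-0.0041,-0.015,0.4,3,0.1,-1],
])

```text
t: 20.45
tcp_pos: [0.4307, 0.2682, 0.3379]
tool_rot: [0.19, 0.982, 0.003, -0.005]
force: [0.2, -0.5, -2.9]
finger_gap: 0.163
gripper_force: 98.3
```

```bash
python3 st.py; python3 - <<'E'
from h import *
import pickle
# tray corners from wrist view wR (full px = view/1.5): top(560,337) right(703,421) left(488,476)
d=pickle.load(open("wR.pkl","rb"));t=pickle.load(open("s.pkl","rb"))[0]
q=[px(d,x/1.5,y/1.5,.018) for x,y in((560,337),(703,421),(488,476))];print(np.round(q,3),np.linalg.norm(q[0]-q[1]),np.linalg.norm(q[0]-q[2]),"centre",(q[1]+q[2])/2)
q=[px(t,x/1.5,y/1.5,.018) for x,y in((522,306),(580,322),(566,378),(507,361))];print(np.round(q,3),"centre",np.mean(q,0))
M=toolR(-12.9,-171,0)
go(np.array([.477,-.312,.34]),M,20)
E
```

```text
20.45 tcp [0.4307 0.2682 0.3379] Ftool [-0.39 -0.41  2.87] Ttool [-0.034 -0.039 -0.018] tau6 0.229 q [ 0.33  0.26  1.6   0.01  1.29 -0.86] 0.16255922661349428 98.25186202302575
core-frame shift [ 0.1221  0.0498 -0.1764] tilt err in core axes [ -0.13 -30.61   1.59]
[[ 0.542 -0.266  0.018]
 [ 0.511 -0.386  0.018]
 [ 0.426 -0.238  0.018]] 0.12376021822691531 0.1191900920160566 centre [ 0.46864931 -0.31200986  0.018     ]
[[ 0.546 -0.267  0.018]
 [ 0.516 -0.386  0.018]
 [ 0.401 -0.357  0.018]
 [ 0.433 -0.236  0.018]] centre [ 0.47417242 -0.31155878  0.018     ]
[-0.0129, -0.0261, -0.0003, 0.0, -0.0, 0.0]
[-0.0129, -0.0261, -0.0003, 0.0, -0.0, 0.0]
[-0.0129, -0.0261, -0.0003, 0.0, -0.0, 0.0]
[-0.0129, -0.0261, -0.0003, 0.0, -0.0, 0.0]
[-0.0129, -0.0261, -0.0003, 0.0, -0.0, 0.0]
[-0.013, -0.0261, -0.0003, 0.0, -0.0, 0.0]
[-0.013, -0.0261, -0.0003, 0.0, -0.0, 0.0]
[-0.013, -0.0261, -0.0003, 0.0, -0.0, 0.0]
[-0.013, -0.0261, -0.0002, 0.0, -0.0, 0.0]
[-0.013, -0.0261, -0.0002, 0.0, -0.0, 0.0]
[-0.013, -0.0261, -0.0002, 0.0, -0.0, 0.0]
[-0.013, -0.0261, -0.0002, 0.0, -0.0, 0.0]
[-0.013, -0.0261, -0.0002, 0.0, -0.0, 0.0]
[-0.013, -0.0261, -0.0002, 0.0, -0.0, 0.0]
[-0.013, -0.0261, -0.0002, 0.0, -0.0, 0.0]
[-0.013, -0.0261, -0.0002, 0.0, -0.0, 0.0]
[-0.013, -0.0261, -0.0002, 0.0, -0.0, 0.0]
[-0.013, -0.0261, -0.0001, 0.0, -0.0, 0.0]
[-0.013, -0.0261, -0.0001, 0.0, -0.0, 0.0]
[-0.013, -0.0261, -0.0001, 0.0, -0.0, 0.0]
```

Emit:
drive_tool([
  [-0.013,-0.0261,-0.0002,0,0,0,-1],
  [-0.013,-0.0261,-0.0002,0,0,0,-1],
  [-0.013,-0.0261,-0.0002,0,0,0,-1],
  [-0.013,-0.0261,-0.0002,0,0,0,-1],
  [-0.013,-0.0261,-0.0002,0,0,0,-1],
  [-0.013,-0.0261,-0.0002,0,0,0,-1],
  [-0.013,-0.0261,-0.0002,0,0,0,-1],
  [-0.013,-0.0261,-0.0002,0,0,0,-1],
  [-0.013,-0.0261,-0.0002,0,0,0,-1],
  [-0.013,-0.0261,-0.0002,0,0,0,-1],
])

```text
t: 21.45
tcp_pos: [0.4538, -0.0231, 0.3365]
tool_rot: [0.19, 0.982, 0.003, -0.005]
force: [0.8, 0.6, -2.7]
finger_gap: 0.161
gripper_force: 98.3
```

Emit:
drive_tool([
  [-0.013,-0.0261,-0.0002,0,0,0,-1],
  [-0.013,-0.0261,-0.0002,0,0,0,-1],
  [-0.013,-0.0261,-0.0002,0,0,0,-1],
  [-0.013,-0.0261,-0.0002,0,0,0,-1],
  [-0.013,-0.0261,-0.0002,0,0,0,-1],
  [-0.013,-0.0261,-0.0002,0,0,0,-1],
  [-0.013,-0.0261,-0.0002,0,0,0,-1],
  [-0.013,-0.0261,-0.0002,0,0,0,-1],
  [-0.013,-0.0261,-0.0002,0,0,0,-1],
  [-0.013,-0.0261,-0.0002,0,0,0,-1],
])

```text
t: 22.45
tcp_pos: [0.4772, -0.3134, 0.3355]
tool_rot: [0.19, 0.982, 0.004, -0.005]
force: [0.4, 0.4, -3.1]
finger_gap: 0.17
gripper_force: 98.4
```

```bash
python3 st.py; python3 - <<'E'
from h import *
# grasp: TCP 3.5 mm below nut top at grip, i.e. 94.5 above foot underside; floor 4 mm -> contact at .0985
go(np.array([.473,-.312,.115]),toolR(-12.9,-171,0),8)
E
```

```text
22.45 tcp [ 0.4772 -0.3134  0.3355] Ftool [-0.27  0.56  3.1 ] Ttool [-0.094  0.003  0.01 ] tau6 0.223 q [-0.78  0.37  1.45  0.    1.34 -1.97] 0.16981855260244497 98.35084196180105
core-frame shift [ 0.2726  0.6063 -0.0868] tilt err in core axes [-3.000e-02 -3.061e+01  1.630e+00]
[0.0002, -0.0002, 0.0276, 0.0, -0.1, 0.0]
[0.0003, -0.0002, 0.0276, 0.0, -0.1, 0.0]
[0.0003, -0.0001, 0.0276, 0.0, -0.1, 0.0]
[0.0004, -0.0001, 0.0276, 0.0, -0.1, 0.0]
[0.0004, -0.0001, 0.0276, 0.0, -0.1, 0.0]
[0.0004, -0.0001, 0.0276, 0.0, -0.1, 0.0]
[0.0005, -0.0001, 0.0276, 0.0, -0.1, 0.0]
[0.0005, -0.0001, 0.0276, 0.0, -0.1, 0.0]
```

Emit:
drive_tool([
  [0.0002,-0.0002,0.0276,0,-0.1,0,-1],
  [0.0003,-0.0002,0.0276,0,-0.1,0,-1],
  [0.0003,-0.0001,0.0276,0,-0.1,0,-1],
  [0.0004,-0.0001,0.0276,0,-0.1,0,-1],
  [0.0004,-0.0001,0.0276,0,-0.1,0,-1],
  [0.0004,-0.0001,0.0276,0,-0.1,0,-1],
  [0.0005,-0.0001,0.0276,0,-0.1,0,-1],
  [0.0005,-0.0001,0.0226,0,0,0,-1],
  [0,0,0,0,0,0,-1],
  [0,0,0,0,0,0,-1],
])

```text
t: 23.45
tcp_pos: [0.4745, -0.3106, 0.1202]
tool_rot: [0.189, 0.982, 0.003, 0.001]
force: [0.4, -0.0, -3.1]
finger_gap: 0.16
gripper_force: 98.4
```

```bash
python3 st.py; python3 - <<'E'
from h import *
d=snap("scene");u,v=proj(d,np.array([.473,-.312,.06])).astype(int);print(u,v)
x0,y0=max(0,u-70),max(0,v-70);save(cv2.convertScaleAbs(d["image"],alpha=1.4),"place.png",crop=(x0,y0,x0+140,y0+110),k=5)
E
```

```text
23.45 tcp [ 0.4745 -0.3106  0.1202] Ftool [-0.39  0.1   3.06] Ttool [ 0.034 -0.029 -0.034] tau6 0.001 q [-0.78  0.62  1.69  0.01  0.83 -1.97] 0.16046426877154427 98.42595303431153
core-frame shift [0.1622 0.6042 0.098 ] tilt err in core axes [ -0.1  -29.85   1.57]
337 163
```

View pics/place.png

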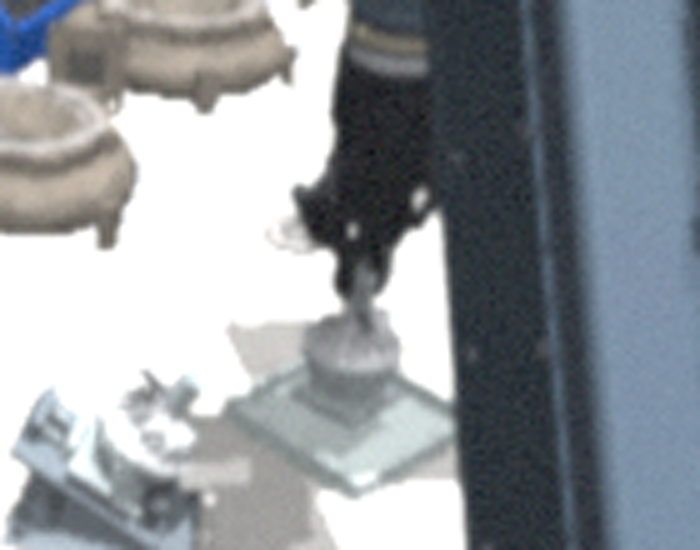

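The core hangs upright at crop (350,370) over the tray, whose corners are at (228,405), (355,490) and (455,425); its foot is about central. Now lowering slowly.

Emit:
drive_tool([
  [0,0,0.006,0,0,0,-1],
  [0,0,0.006,0,0,0,-1],
  [0,0,0.004,0,0,0,-1],
  [0,0,0.003,0,0,0,-1],
  [0,0,0.002,0,0,0,-1],
  [0,0,0,0,0,0,-1],
])

```text
t: 24.1
tcp_pos: [0.4748, -0.3102, 0.0991]
tool_rot: [0.189, 0.982, 0.003, 0.002]
force: [0.1, 0.3, -2.6]
finger_gap: 0.165
gripper_force: 98.4
```

```bash
python3 st.py
```

```text
24.1 tcp [ 0.4748 -0.3102  0.0991] Ftool [0.05 0.29 2.6 ] Ttool [-0.005 -0.    -0.05 ] tau6 -0.0 q [-0.78  0.66  1.7   0.01  0.79 -1.98] 0.16544050995516285 98.41860378161073
core-frame shift [0.1518 0.6037 0.1164] tilt err in core axes [ -0.09 -29.8    1.57]
```

Emit:
drive_tool([
  [0,0,0.001,0,0,0,-1],
  [0,0,0.001,0,0,0,-1],
  [0,0,0,0,0,0,-1],
])

```text
t: 24.4
tcp_pos: [0.475, -0.3102, 0.0986]
tool_rot: [0.189, 0.982, 0.002, 0.002]
force: [-1.6, 1.2, 4.7]
finger_gap: 0.164
gripper_force: 99.5
```

```bash
python3 st.py|head -1
```

```text
24.4 tcp [ 0.475  -0.3102  0.0986] Ftool [ 1.97  0.56 -4.73] Ttool [-0.12   0.247  0.055] tau6 -0.007 q [-0.78  0.66  1.7   0.01  0.78 -1.98] 0.16440980600076602 99.4743419252336
```

Floor contact came at the expected height. Releasing gently, then retreating straight up.

Emit:
drive_tool([
  [0,0,-0.0005,0,0,0,-0.6],
  [0,0,0,0,0,0,-0.4],
  [0,0,0,0,0,0,0],
  [0,0,0,0,0,0,0],
  [0,0,-0.01,0,0,0,0],
  [0,0,-0.03,0,0,0,0],
  [0,0,-0.045,0,0,0,0],
  [0,0,-0.045,0,0,0,0],
  [0,0,-0.03,0,0,0,0],
  [0,0,0,0,0,0,0],
])

```text
t: 25.4
tcp_pos: [0.4764, -0.3131, 0.2639]
tool_rot: [0.189, 0.982, -0.001, 0.007]
force: [-0.3, -0.7, -0.0]
finger_gap: 0.498
gripper_force: 0.0
```

```bash
python3 - <<'E'
from h import *
s=manip.sense();print(s["t"],s["tcp_pos"],s["force"],s["qd"].round(3))
# checks: cloud from top for tray core and remaining things
P=cloud(snap("wrist"));q=P.reshape(-1,3);q=q[np.linalg.norm(q[:,:2]-[.475,-.311],axis=1)<.05]
print("top z",np.nanpercentile(q[:,2],99.5),q[q[:,2]>.094].mean(0))
d=snap("scene")
for n,pt in dict(R=(.501,-.1397,.127),M=(.5026,.0937,.127),s1=(.716,.077,.157),s2=(.421,-.007,.157)).items():
  u,v=proj(d,np.array(pt));Q=cloud(d)[int(v)-3:int(v)+5,int(u)-3:int(u)+4].reshape(-1,3);print(n,Q[np.nanargmin(np.linalg.norm(Q-pt,axis=1))].round(3))
E
```

```text
25.4 [ 0.47642484 -0.31305109  0.2639006 ] [-0.33802275 -0.68141365 -0.04451731] [-0.003  0.064  0.079 -0.002 -0.044 -0.   ]
top z 0.339614142773592 [ 0.46877807 -0.30634824  0.31033667]
R [ 0.5   -0.139  0.126]
M [0.504 0.095 0.125]
s1 [0.713 0.081 0.155]
s2 [ 0.421 -0.009  0.154]
```

```bash
python3 - <<'E'
from h import *
import pickle
q=cloud(snap("wrist")).reshape(-1,3);r=np.linalg.norm(q[:,:2]-[.475,-.311],axis=1)
k=q[(r<.04)&(q[:,2]<.15)&(q[:,2]>.094)];print(len(k),k.mean(0).round(4),k[:,2].max())
w=q[(r<.045)&(q[:,2]>.06)&(q[:,2]<.09)];print("wheel",len(w),((w.max(0)+w.min(0))/2).round(3))
a=pickle.load(open("s.pkl","rb"))[1];b=snap("scene");A=cloud(a);B=cloud(b)
for n,pt in dict(R=(.501,-.1397,.127),M=(.5026,.0937,.127)).items():
  for C in(A,B):
    Q=C.reshape(-1,3);Q=Q[(np.linalg.norm(Q-pt,axis=1)<.03)&(Q[:,2]>.108)];print(n,len(Q),Q.mean(0).round(4))
s=manip.sense();print(np.abs(s["qd"]).max(),s["t"])
E
```

```text
281 [ 0.4727 -0.3096  0.1029] 0.10576556432145051
wheel 1132 [ 0.473 -0.31   0.075]
R 49 [ 0.5043 -0.1323  0.1192]
R 53 [ 0.5059 -0.133   0.1182]
M 71 [0.5064 0.0983 0.1195]
M 71 [0.5054 0.0999 0.1192]
0.01690600792655383 25.6
```

```bash
python3 -c "
from station import manip
print(manip.sign_off())"
```

```text
the job is handed in; nothing more can be done
None
```

I turned all three wheels about 88° and left them turned. The left core was the one that drags (0.37 N m against about 0.05 or less on the others), and it now stands upright in the tray, with the other two still seated, both shaft wheels undisturbed and the job handed in; I viewed 11 pictures, one over the limit of 10.

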